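# Butt two blocks together and tap the joint under the index

### The arm

A 6-joint arm with a two-finger parallel gripper is mounted at the origin on a cart in front of the work surface, level with it; the furniture and walls round the work are solid. World frame = base frame: x ahead of the robot, y to its left, z up, the work surface at z = 0. Lengths are in m, angles in degrees, forces in N, time in s.
With the tool pointing down it reaches from about 0.4 to 0.825 m from the base axis. Payload 7 kg.
Tool frame: the origin (TCP) lies between the finger pads; the fingertips stand 25 mm ahead of it and the grasp point (between the pads) lies 6 mm ahead of it; z points along the fingers, y is the line along which they close (so a half turn about z gives the same grasp; the last joint's range is limited). The gripper opens to 88 mm and grips with 3 to 60 N. Pads are 19 mm wide; open, the fingers measure 130 mm over their backs; the gripper's body (78 mm by 193 mm) begins 47 mm behind the grasp point.
Start: joints at [-49.899, 20.546, 0.682, 0, -70.136, -16.507], TCP at [0.27, -0.619, 0.252] pointing down, gripper open.
Joint ranges: [-176.03, 176.03], [-82.01, 121.73], [-58.28, 71.71], [-173.87, 95.51], [-174.79, -0.11], [-173.66, 173.66]. Speed limits (degrees/s): [136.94, 136.94, 172.46, 180, 180, 180].

### API

Orientations are given as [roll, pitch, yaw] about the fixed x, y, z axes, in that order (R = Rz(yaw) Ry(pitch) Rx(roll)).
In Python, from plant import ctrl gives the robot as it stands.
- The arm moves only by the shell command python3 drive.py 'ROWS'. ROWS is a JSON list of rows, 1 to 8 of them, each of 5 numbers: dx, dy, dz in m, then a turn about the tool's z in degrees, then the finger opening in m; each row is the pose to reach, as a shift and turn from the pose commanded when the command began, along the tool's axes at that moment; what a row does not reach only later rows make up. A row lasts 1/8 s, in which the tool goes at most 0.0625 m and 10.7 degrees, less where a joint would pass 70% of its speed; a pose out of reach is approached as far as the arm can. The fingers move at their own pace and stop on an object; the grip force is fixed at half the most. Time passes only in rows, so rows that do not move let the fingers close. It prints the time, the measured TCP pose, the force, the opening and the grip force at its end.
- ctrl.get_obs(): the state, without advancing time (a new reading comes with each control period).
- ctrl.snapshot(name): name is "side" or "top"; returns a dict with "frame" (400x640x3 uint8, red, green, blue), "z_map" (400x640 float32, m along the optical axis (not along the pixel's ray), 0 where there is no reading), "fovy" (degrees; the focal length in pixels is half the picture's height over the tangent of half this angle, whatever the lens; pixels are square), "cx", "cy" (the principal point, pixels), "R" (3x3) and "t" (3): a world point X has camera coordinates R X + t. Camera axes: x right, y down, z forward; pixel columns grow to the right and rows downward; lengths in m; the calibration is good to about 2 mm. A picture is of the moment at which its call begins.
- ctrl.close_job(): hands the job in; it is judged then, once.
The state is a dict: "clock": time; "joint_pos": joint angles; "qvel": joint speeds; "tau": joint torques, N m; "tool_pos": TCP position; "orientation": TCP orientation; "force": force on the tool from outside, world axes, zero at the start; "moment": the same for the moment, N m; "opening": finger opening in m; "gripper_force": force on a finger pad.
Only numpy, scipy, OpenCV 4.12 (cv2) and the standard library are available. Lean on these libraries where they do the work, as an engineer would, in place of code of your own. Each camera call takes 0.05 s, during which the arm holds its last target. There are 200 camera calls.

### The job

Take the loose steel block out of its cradle by its long sides, set it down flat on the bare table and let go, then take it again by its two ends, lay it in the free end of the guide channel and let go. With closed fingers slide it lengthwise under the bridge until it just butts against the other block where that one stands, then gently tap the pair from one outer end or the other until the joint between them lies closed on the index needles in the middle of the bridge. Press the faces together only lightly and leave the round optic box and the post holder where they stand.

Things in the scene. Friction and masses are not known exactly. Their poses are not given: they have to be found in the camera images.
- channel: Aluminium guide trough fixed to the table, 60 x 336 x 36 mm, long along its y; origin mid-underside. Floor 8 mm up; side walls 8 mm thick, 44 mm apart, leave finger room only at a block's ends; end walls' inner faces at y = -160 and +160 mm; walls 36 mm high. A dark steel bridge with a window crosses its middle (y -15 to +15 mm; underside 44, top 50, screw heads 53 mm above the table).
- index (a point): The mark: the point on the channel floor below the tips of the two bright needles in the bridge's window; middle of the channel (its y = 0), 8 mm above the table. Not turned against the channel.
- cradle: Aluminium storage cradle fixed to the table, 48 x 85 x 44 mm, long along its own y; origin in the middle of its underside. A 34 mm wide, 10 mm high foot on which the loose block lies, between two cheeks (y = 34.5 to 42.5 mm either way) 44 mm high that cover the block's ends; its long sides are free.
- block_in_channel: The steel block that already lies in the channel on the channel's +y side (the robot's left) of the bridge, its inner end 8 to 26 mm short of the index; free to slide along the channel. 40 mm wide (its x) by 64 mm long (its y) by 24 mm high, 0.34 to 0.62 kg, sliding friction a few newtons; origin in the middle of its underside, z up. Same at both ends.
- block_in_cradle: The loose steel block, alike (40 x 64 x 24 mm, length along its y, origin in the middle of its underside), at the start in the cradle; it belongs in the channel on the -y side of the other block.
- optic_box: Bystander: round whitish optic box, 41 mm across, 18 mm high; origin under its middle. Loose, to be left alone.
- post_holder: Bystander: black upright post holder, 30 x 37 x 50 mm, barrel 25 mm across; origin on its underside. Loose, to be left alone.

How it is judged:
By the outcome, as a careful person would: the job done as asked, in the order asked, and still so for the second after the job is handed in, with the robot touching nothing.
It also fails if it takes over 72 s, if anything falls off the work surface, if the arm or the gripper's body presses on something with over 40 N, if the wrist force passes 120 N, or if a joint passes its speed limit or range.

## Working session

There is one attempt and no reset: what is moved stays moved. The work goes in short steps, Python scripts to look and compute and a shell command to move; the robot and the scene stay as the last step left them, time stands still between calls to the robot, and variables do not carry over. Pictures are saved under pics/ and viewed, at most 12 in all, crops included, and the job is handed in when it is done.

```bash
ls; mkdir -p pics
cat > h.py <<'E'
import numpy as np, cv2
from plant import ctrl
def snap(n):
    s=ctrl.snapshot(n); s['f']=200/np.tan(np.radians(s['fovy'])/2); return s
def cloud(s):
    v,u=np.mgrid[0:400,0:640]; z=s['z_map']
    c=np.stack([(u-s['cx'])/s['f']*z,(v-s['cy'])/s['f']*z,z],-1)
    w=(c-np.array(s['t']))@np.array(s['R']); w[z==0]=np.nan; return w
def ray(s,u,v,h):
    R=np.array(s['R']);o=-R.T@s['t'];d=R.T@np.array([(u-s['cx'])/s['f'],(v-s['cy'])/s['f'],1])
    return o+d*(h-o[2])/d[2]
def save(s,n,crop=None,k=1):
    f=s['frame'][...,::-1]
    if crop: a,b,c,d=crop; f=f[b:d,a:c]
    cv2.imwrite('pics/'+n,cv2.resize(f,None,fx=k,fy=k,interpolation=cv2.INTER_CUBIC))
E
python3 - <<'E'
from h import *
for n in('top','side'):
    s=snap(n); save(s,n+'0.png'); R=np.array(s['R']);print(n,s['fovy'],s['cx'],s['cy'],-R.T@s['t'],R[2]); np.savez(n+'0.npz',**s)
print(ctrl.get_obs())
E
```

```text
drive.py
pics
plant.py
top 52.05682182686205 312.8087409396295 202.12164268485324 [ 0.43119214 -0.15584285  0.90378522] [ 0.07507784 -0.0067865  -0.99715458]
side 53.921864586237824 321.3437903488197 193.67389677834916 [0.22238894 0.49895676 0.47676894] [ 0.29885016 -0.81661605 -0.49378822]
{'clock': 0.1, 'joint_pos': array([-4.98991862e+01,  2.05874842e+01,  6.37528615e-01, -1.68496650e-02,
       -7.01365921e+01, -1.65080167e+01]), 'qvel': array([-0.09881511, -0.06897292,  0.13247188,  0.12383887, -0.00568229,
        0.07229596]), 'tau': array([-9.47032167e-04, -5.84159231e+01,  2.93752599e+01,  7.01544598e+00,
        1.01544600e-02, -5.07614857e-05]), 'tool_pos': array([ 0.26997282, -0.61820609,  0.25070607]), 'orientation': array([ 1.79912519e+02, -9.40702437e-03, -1.56412933e+02]), 'force': array([ 0.32617854, -0.39429452,  1.23537566]), 'moment': array([-0.01380725,  0.02965999, -0.01907695]), 'gripper_force': 0.0, 'opening': 0.08774891983362432}
```

View pics/top0.png

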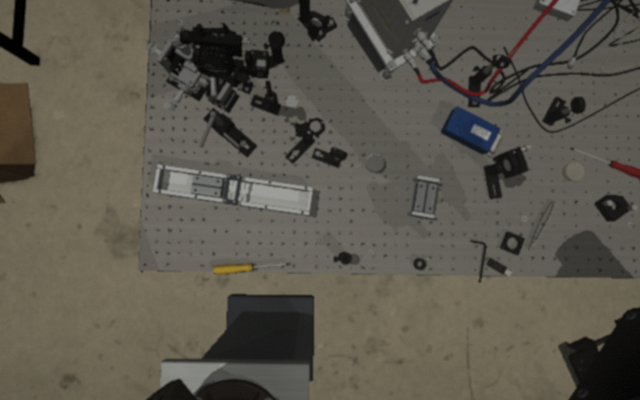

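View pics/side0.png

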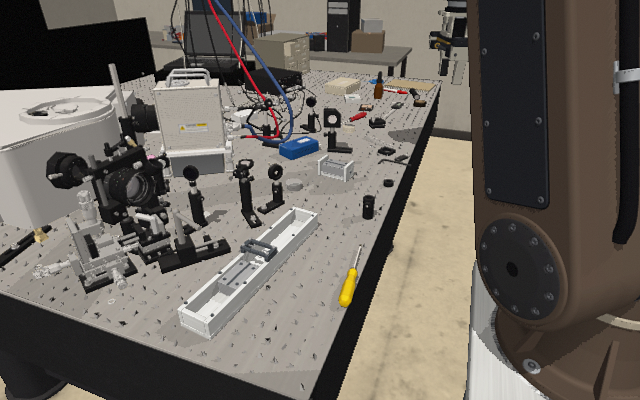

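The top view shows the channel from (155,180) to (315,200), with its bridge at about (235,188) and the block in it near (208,184). The cradle is near (425,197), the optic box at (375,163) and the post holder probably at (345,258). Next I'll measure these.

Run:
```python
from h import *
s=dict(np.load('top0.npz')); s['frame']=s['frame']
w=cloud(s)
print('table z',np.nanmedian(w[210:250,340:400,2]))
a=cv2.resize(s['frame'][150:225,145:325,::-1],None,fx=4,fy=4,interpolation=cv2.INTER_CUBIC)
b=cv2.resize(s['frame'][165:229,385:465,::-1],None,fx=4,fy=4,interpolation=cv2.INTER_CUBIC)
o=np.zeros((560,720,3),np.uint8);o[:300]=a;o[304:560,:320]=b
cv2.imwrite('pics/c1.png',np.clip(o*1.5,0,255).astype(np.uint8))
def rect(box,lo,hi,name):
    x0,y0,x1,y1=box; p=w[y0:y1,x0:x1].reshape(-1,3); p=p[(p[:,2]>lo)&(p[:,2]<hi)]
    r=cv2.minAreaRect((p[:,:2]*1000).astype(np.float32)); print(name,len(p),r,'medz',np.median(p[:,2]))
rect((148,155,322,220),.028,.042,'chan walls')
rect((148,155,322,220),.046,.06,'bridge')
rect((190,170,228,200),.029-.006,.037,'blk')
rect((405,170,445,222),.038,.05,'cradle cheeks')
rect((405,170,445,222),.03,.037,'cradle blk')
rect((360,150,390,178),.012,.025,'optic')
rect((330,245,360,268),.03,.06,'post')
for r in w[197,405:446:2]: print(np.round(r,3),end=' ')
print()
print(np.round(w[172:222:2,426],3).tolist())
```

```text
table z 0.00045583471459228065
chan walls 1889 ((520.3239135742188, 9.982452392578125), (336.069580078125, 60.17898941040039), 82.5534896850586) medz 0.03549785532970415
bridge 256 ((520.3788452148438, 9.678605079650879), (29.987300872802734, 60.048553466796875), 82.68732452392578) medz 0.05053114823499565
blk 754 ((528.1740112304688, 65.75570678710938), (74.76505279541016, 60.42981719970703), 84.5945053100586) medz 0.033043182311242814
cradle cheeks 184 ((512.2748413085938, -398.2563781738281), (47.49356460571289, 85.55256652832031), 80.88201904296875) medz 0.04377632800801687
cradle blk 568 ((511.5208740234375, -397.7523498535156), (46.45569610595703, 83.9045181274414), 80.82797241210938) medz 0.034411763343092414
optic 278 ((587.1343994140625, -294.1871643066406), (38.67168426513672, 39.75617599487305), 45.857810974121094) medz 0.01866335903461469
post 124 ((379.5226745605469, -223.1228790283203), (35.15226364135742, 22.99875259399414), 89.91402435302734) medz 0.049725415939287566
[ 0.514 -0.366  0.003] [ 0.514 -0.371  0.   ] [ 0.515 -0.376 -0.002] [ 0.514 -0.38   0.001] [ 0.513 -
[... 275 characters left out ...]
-0.438 -0.   ] [ 0.515 -0.441  0.002] [ 0.515 -0.445  0.004] [ 0.516 -0.45   0.002] [ 0.516 -0.455  0.001] 
[[0.571, -0.414, -0.001], [0.566, -0.413, 0.001], [0.562, -0.413, 0.0], [0.551, -0.401, 0.044], [0.547, -0.401, 0.044], [0.546, -0.407, 0.02], [0.54, -0.403, 0.035], [0.535, -0.403, 0.036], [0.531, -0.403, 0.036], [0.527, -0.404, 0.033], [0.522, -0.403, 0.037], [0.519, -0.404, 0.031], [0.514, -0.403, 0.035], [0.51, -0.403, 0.034], [0.505, -0.403, 0.035], [0.501, -0.403, 0.036], [0.497, -0.404, 0.033], [0.493, -0.404, 0.033], [0.488, -0.403, 0.036], [0.484, -0.403, 0.037], [0.48, -0.403, 0.034], [0.475, -0.401, 0.043], [0.471, -0.4, 0.046], [0.468, -0.407, 0.02], [0.464, -0.412, 0.002]]
```

View pics/c1.png

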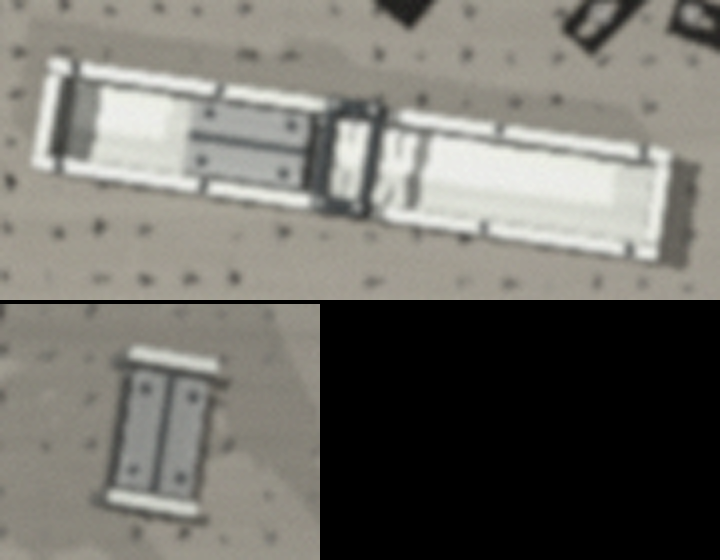

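The crop shows the block in the channel left of the bridge, about 2 px clear of it, and the cradle with the loose block lying roughly along x. All fitted sizes match the given ones: 336x60, 30x60 and 85.5x47.5. I'll cross-check with the side camera and work out the first move.

```bash
cat >> h.py <<'E'
def go(x,y,z,yaw):
    o=ctrl.get_obs(); p=o['tool_pos']; r,pi,ya=o['orientation']
    from scipy.spatial.transform import Rotation as Ro
    M=Ro.from_euler('xyz',[r,pi,ya],degrees=True).as_matrix()
    d=M.T@(np.array([x,y,z])-p); t=-(yaw-ya); t=(t+180)%360-180
    print('delta',np.round(d,4),'turn',round(t,2),'rows>=',round(max(np.linalg.norm(d)/.0625,abs(t)/10.7),1))
# channel frame
CH=np.array([.5203,.0099]); CA=np.radians(82.6); CY=np.array([np.cos(CA),np.sin(CA)]); CX=np.array([np.sin(CA),-np.cos(CA)])
def ch(x,y): return CH+x*CX+y*CY
E
python3 - <<'E'
from h import *
s=dict(np.load('side0.npz')); w=cloud(s); 
p=w.reshape(-1,3); p=p[np.isfinite(p[:,0])]
def rect(c,r,lo,hi,n):
    q=p[(np.abs(p[:,0]-c[0])<r[0])&(np.abs(p[:,1]-c[1])<r[1])&(p[:,2]>lo)&(p[:,2]<hi)]
    print(n,len(q),cv2.minAreaRect((q[:,:2]*1000).astype(np.float32)))
rect((.52,.01),(.06,.19),.0335,.038,'chan')
rect((.512,-.398),(.06,.06),.04,.05,'cheeks')
rect((.587,-.294),(.04,.04),.012,.022,'optic')
rect((.38,-.223),(.04,.04),.03,.06,'post')
t=dict(np.load('top0.npz')); w=cloud(t)[150:225,145:325].reshape(-1,3)
c=(w[:,:2]-CH); X=c@CX; Y=c@CY
m=(np.abs(X)<.017)&(w[:,2]<.042)
for y in np.arange(-.024,.104,.004):
    k=m&(np.abs(Y-y)<.002); print(round(y,3),k.sum(),np.round(np.median(w[k,2]),4) if k.any() else '',end=' | ')
print(); go(.512,-.398,.12,-189.1); go(.512,-.398,.030,-189.1)
E
```

```text
chan 1385 ((520.1244506835938, 10.286819458007812), (337.59503173828125, 62.162113189697266), 82.4876937866211)
cheeks 63 ((511.0516357421875, -397.09197998046875), (50.921531677246094, 85.21505737304688), 81.52410125732422)
optic 127 ((587.631591796875, -292.44097900390625), (38.48017120361328, 42.521095275878906), 49.589542388916016)
post 139 ((380.7698059082031, -221.41213989257812), (35.4468994140625, 24.5468807220459), 76.355224609375)
-0.024 28 0.0084 | -0.02 31 0.0087 | -0.016 26 0.0092 | -0.012 29 0.0086 | -0.008 12 0.0078 | -0.004 0  | 0.0 23 0.0091 | 0.004 27 0.0093 | 0.008 20 0.0091 | 0.012 27 0.0088 | 0.016 22 0.0083 | 0.02 0  | 0.024 46 0.0191 | 0.028 34 0.0322 | 0.032 30 0.0324 | 0.036 33 0.0328 | 0.04 26 0.0333 | 0.044 28 0.0332 | 0.048 30 0.0331 | 0.052 31 0.0329 | 0.056 27 0.0325 | 0.06 30 0.0322 | 0.064 31 0.0325 | 0.068 31 0.0328 | 0.072 27 0.0328 | 0.076 30 0.0324 | 0.08 32 0.0328 | 0.084 27 0.0327 | 0.088 26 0.0318 | 0.092 0  | 0.096 7 0.009 | 0.1 32 0.0088 | 
delta [-0.3099  0.1048  0.1308] turn 32.69 rows>= 5.6
delta [-0.31    0.1046  0.2208] turn 32.69 rows>= 6.3
```

Both cameras agree within about 1 mm. The block in the channel spans y of about 25 to 89 mm. I'll move over the cradle now.

```bash
python3 drive.py '[[-0.310,0.105,0.131,32.7,0.088],[-0.310,0.105,0.131,32.7,0.088],[-0.310,0.105,0.131,32.7,0.088],[-0.310,0.105,0.131,32.7,0.088],[-0.310,0.105,0.131,32.7,0.088],[-0.310,0.105,0.131,32.7,0.088],[-0.310,0.105,0.131,32.7,0.088],[-0.310,0.105,0.131,32.7,0.088]]'
python3 - <<'E'
from h import *
go(.5117,-.3978,.030,-189.1)
E
```

```text
clock: 1.1
tool_pos: [0.5121, -0.3981, 0.1203]
orientation: [180.0, -0.0, 170.9]
force: [-0.2, -0.2, 0.4]
opening: 0.0877
gripper_force: 0.0
delta [0.0003 0.0003 0.0903] turn 0.03 rows>= 1.4
```

```bash
python3 drive.py '[[0,0,0.05,0,0.088],[0,0,0.09,0,0.088],[0,0,0.09,0,0.088]]'; python3 drive.py '[[0,0,0,0,0.03],[0,0,0,0,0.03],[0,0,0,0,0.03],[0,0,0,0,0.03],[0,0,0,0,0.03],[0,0,0,0,0.03]]'
```

```text
clock: 1.48
tool_pos: [0.5104, -0.3988, 0.029]
orientation: [180.0, -0.2, 170.8]
force: [0.8, -0.4, 0.2]
opening: 0.0876
gripper_force: 0.0
clock: 2.22
tool_pos: [0.5124, -0.3986, 0.031]
orientation: [-180.0, 0.0, 170.9]
force: [-0.3, -1.7, 2.6]
opening: 0.0398
gripper_force: 30.0
```

```bash
python3 drive.py '[[0,0,-0.03,0,0.03],[0,0,-0.06,0,0.03],[0,0,-0.06,0,0.03]]'
python3 - <<'E'
from h import *
go(.475,-.28,.09,-189.1)
E
```

```text
clock: 2.6
tool_pos: [0.5132, -0.3985, 0.0921]
orientation: [-180.0, 0.2, 170.9]
force: [0.7, -0.0, -5.5]
opening: 0.0399
gripper_force: 30.0
delta [0.0564 0.1109 0.0018] turn -0.0 rows>= 2.0
```

```bash
python3 drive.py '[[0.02,0.045,0,0,0.03],[0.045,0.09,0,0,0.03],[0.056,0.111,0,0,0.03],[0.056,0.111,0,0,0.03]]'; python3 drive.py '[[0,0,0.04,0,0.03],[0,0,0.06,0,0.03],[0,0,0.066,0,0.03],[0,0,0.066,0,0.03]]'
```

```text
clock: 3.1
tool_pos: [0.4727, -0.2778, 0.0891]
orientation: [179.9, -0.2, 171.0]
force: [-0.3, 0.3, -4.9]
opening: 0.0398
gripper_force: 30.0
clock: 3.6
tool_pos: [0.4728, -0.2796, 0.0252]
orientation: [180.0, -0.2, 170.9]
force: [-8.0, 8.9, 19.7]
opening: 0.0396
gripper_force: 42.2
```

```bash
python3 drive.py '[[0,0,0,0,0.03],[0,0,0,0,0.03]]'
python3 - <<'E'
from h import *
s=snap('side'); R=np.array(s['R']); c=R@np.array([.473,-.28,.02])+s['t']; u,v=(c[:2]/c[2]*s['f']+[s['cx'],s['cy']]).astype(int); print(u,v)
save(s,'g1.png',(u-60,v-45,u+60,v+45),6)
E
```

```text
clock: 3.85
tool_pos: [0.4728, -0.2796, 0.0252]
orientation: [180.0, -0.2, 170.9]
force: [-9.0, 8.9, 19.1]
opening: 0.04
gripper_force: 41.9
334 190
```

View pics/g1.png

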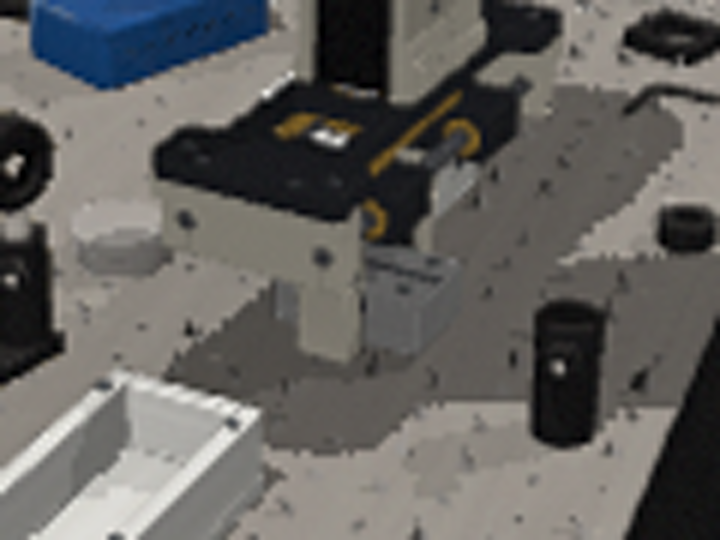

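The picture shows the block held at the table with its near end projecting. The TCP is 4.5 mm higher than expected, so the block is probably tilted in the pads. I'll measure the tilt with the depth map before letting go.

Run:
```python
from h import *
s=snap('side'); w=cloud(s)
p=w[150:235,275:400].reshape(-1,3); p=p[np.isfinite(p[:,0])]
d=p[:,:2]-[.4728,-.2796]; a=np.radians(170.9); L=np.array([np.cos(a),np.sin(a)]); W=np.array([-L[1],L[0]])
l=d@L; q=d@W
for l0 in np.arange(-.045,.05,.006):
    k=(abs(l-l0)<.003)&(abs(q)<.022); z=p[k,2]
    print(round(l0,3),k.sum(),np.round(np.percentile(z,[2,50,98]),4) if k.any() else '')
print(ctrl.get_obs()['moment'])
```

```text
-0.045 14 [-0.0009  0.0003  0.0011]
-0.039 7 [-0.0007 -0.0004  0.0005]
-0.033 5 [-0.0003  0.      0.0005]
-0.027 28 [-0.0017  0.0157  0.111 ]
-0.021 31 [-1.000e-04  1.114e-01  1.285e-01]
-0.015 31 [0.1021 0.1173 0.1278]
-0.009 24 [0.0581 0.1147 0.1294]
-0.003 31 [0.0272 0.115  0.129 ]
0.003 49 [0.0276 0.1103 0.1321]
0.009 67 [0.0023 0.0344 0.1324]
0.015 67 [-0.0005  0.0284  0.134 ]
0.021 105 [0.0007 0.0924 0.1342]
0.027 160 [0.0012 0.1039 0.1309]
0.033 122 [-0.0012  0.0174  0.0856]
0.039 27 [-0.0023 -0.0003  0.073 ]
0.045 24 [-0.0017 -0.0001  0.0011]
[ 3.01145911  3.13199667 -0.00921645]
```

```bash
python3 - <<'E'
from h import *
s=snap('side'); w=cloud(s)
p=w[150:235,275:400].reshape(-1,3); p=p[np.isfinite(p[:,0])]
d=p[:,:2]-[.4728,-.2796]; a=np.radians(170.9); L=np.array([np.cos(a),np.sin(a)]); W=np.array([-L[1],L[0]])
l=d@L; q=d@W
k=(abs(l)<.045)&(abs(q)<.0195)&(p[:,2]>.012)&(p[:,2]<.045)
for x in sorted(np.round(np.c_[l,q,p[:,2]][k]*1000,1).tolist()): print(x,end=' ')
E
python3 drive.py '[[0,0,0.0015,0,0.03],[0,0,0.0015,0,0.03]]'
```

```text
[-30.2, -18.9, 12.8] [-24.5, -19.5, 14.7] [-8.4, 15.9, 26.8] [-4.6, 8.5, 28.5] [-4.1, 7.7, 26.3] [-4.0, 12.6, 26.8] [-0.8, 1.4, 27.5] [-0.1, 5.0, 28.7] [-0.1, 10.3, 28.9] [1.3, -2.6, 27.3] [1.4, 12.6, 28.2] [1.8, 1.5, 28.2] [2.3, 5.7, 29.0] [2.5, 15.7, 27.1] [3.8, 2.9, 28.0] [4.0, -7.8, 27.8] [4.0, -2.8, 28.1] [4.2, 7.2, 28.8] [5.5, 9.8, 27.9] [5.7, -0.9, 27.6] [5.9, 14.2, 28.7] [5.9, 19.4, 31.7] [6.1, -6.7, 27.9] [6.4, -12.4, 28.0] [6.4, 2.9, 28.8] [6.5, 18.3, 29.7] [7.4, 16.7, 27.9] [7.7, -4.7, 27.3] [8.0, 5.0, 28.2] [8.0, 10.2, 28.4] [8.8, -12.1, 28.6] [8.9, -17.2, 28.4] [9.4, -17.7, 18.0] [9.5, 12.4, 27.8] [9.6, -3.5, 30.0] [9.8, -18.8, 24.1] [9.9, -9.0, 27.3] [9.9, 6.4, 28.0] [10.1, 16.1, 37.0] [11.2, -1.4, 29.5] [11.3, -16.9, 28.9] [11.6, 8.4, 27.5] [11.7, -7.4, 29.8] [11.7, 3.0, 27.4] [12.5, 11.7, 28.9] [12.6, -9.2, 28.2] [12.6, -4.1, 28.4] [12.7, -14.4, 28.1] [12.8, -19.1, 17.0] [13.6, 4.4, 27.3] [13.9, 14.4, 28.0] [14.5, -18.0, 27.7] [14.5, -2.6, 28.2] [15.0, 6.9, 29.2] [15.6, -15.0, 29.2] [15.8, -10.3, 29.6] [15.8, 10.5, 27.7] [16.0, 5.0, 27.7] [16.3, -11.2, 27.5] [16.8, -1
[... 1281 characters left out ...]
.0, 27.5] [32.7, 14.7, 16.8] [32.8, -7.3, 22.2] [32.8, -1.4, 13.8] [32.8, 8.0, 28.1] [32.8, 9.2, 14.0] [32.9, 2.5, 28.1] [32.9, 2.9, 22.6] [32.9, 14.5, 14.2] [33.0, -17.7, 16.8] [33.0, 13.0, 28.5] [33.1, -18.5, 22.6] [33.1, -3.1, 28.3] [33.2, -7.5, 14.4] [33.2, 2.8, 17.3] [33.3, -19.1, 25.6] [33.3, -8.3, 20.2] [33.3, -3.0, 20.2] [33.3, 7.3, 26.0] [33.4, -8.9, 25.8] [33.4, -3.5, 23.2] [33.4, 7.8, 17.6] [33.5, -13.7, 17.6] [33.5, 12.2, 26.3] [33.6, 6.9, 23.5] [33.6, 12.3, 23.6] [33.7, -14.5, 23.4] [33.7, -8.9, 17.9] [33.7, 1.4, 20.8] [34.2, 6.5, 13.0] clock: 4.25
tool_pos: [0.4728, -0.2796, 0.0251]
orientation: [180.0, -0.2, 170.9]
force: [-12.7, 11.5, 34.8]
opening: 0.0398
gripper_force: 49.8
```

The block is level (top at 28 mm, bottom about 4 mm up), but the fingertips are touching the table: I gripped it too low. A drop isn't careful, so I'll lift, put it back in the cradle and retake it higher.

```bash
python3 drive.py '[[0,0,-0.01,0,0.03],[0,0,-0.05,0,0.03],[0,0,-0.068,0,0.03],[0,0,-0.068,0,0.03],[0,0,-0.068,0,0.03]]'
python3 - <<'E'
from h import *
go(.5121,-.3986,.085,-189.1)
print(ctrl.get_obs()['force'])
E
```

```text
clock: 4.88
tool_pos: [0.4737, -0.2797, 0.0898]
orientation: [180.0, -0.1, 170.9]
force: [-0.2, 0.3, -6.1]
opening: 0.0401
gripper_force: 30.0
delta [-0.0568 -0.1113  0.0046] turn -0.05 rows>= 2.0
[-0.20796086  0.28990804 -6.1090468 ]
```

```bash
python3 drive.py '[[-0.02,-0.045,0,0,0.03],[-0.045,-0.09,0,0,0.03],[-0.057,-0.111,0,0,0.03],[-0.057,-0.111,0,0,0.03],[-0.057,-0.111,0,0,0.03],[-0.057,-0.111,0,0,0.03]]'
python3 - <<'E'
from h import *
go(.5124,-.3986,.031,-189.1)
E
```

```text
clock: 5.62
tool_pos: [0.5127, -0.3976, 0.0905]
orientation: [180.0, -0.1, 170.9]
force: [-0.3, -0.1, -3.9]
opening: 0.0398
gripper_force: 30.0
delta [ 0.0001 -0.0011  0.0595] turn 0.03 rows>= 1.0
```

```bash
python3 drive.py '[[0,-0.001,0.03,0,0.03],[0,-0.001,0.045,0,0.03],[0,-0.001,0.054,0,0.03],[0,-0.001,0.054,0,0.03]]'; python3 drive.py '[[0,0,0.003,0,0.03],[0,0,0.005,0,0.03],[0,0,0.005,0,0.03]]'
```

```text
clock: 6.12
tool_pos: [0.5146, -0.3998, 0.0406]
orientation: [-179.9, 0.2, 171.0]
force: [-3.7, 3.6, 18.6]
opening: 0.0396
gripper_force: 30.0
clock: 6.5
tool_pos: [0.5155, -0.4, 0.0385]
orientation: [-179.8, 0.3, 171.1]
force: [-7.7, 9.9, 37.9]
opening: 0.0399
gripper_force: 30.0
```

```bash
python3 drive.py '[[0,0,-0.008,0,0.03],[0,0,-0.008,0,0.03]]'
python3 - <<'E'
from h import *
s=snap('side'); R=np.array(s['R']); c=R@np.array([.513,-.398,.03])+s['t']; u,v=(c[:2]/c[2]*s['f']+[s['cx'],s['cy']]).astype(int); print(u,v)
save(s,'g2.png',(u-50,v-40,u+50,v+40),7)
w=cloud(s)
p=w[v-50:v+50,u-60:u+60].reshape(-1,3); p=p[np.isfinite(p[:,0])]
d=p[:,:2]-ctrl.get_obs()['tool_pos'][:2]; a=np.radians(170.9); L=np.array([np.cos(a),np.sin(a)]); W=np.array([-L[1],L[0]])
l=d@L; q=d@W
k=(abs(l)<.055)&(abs(q)<.0195)&(p[:,2]>.012)&(p[:,2]<.06)
for x in sorted(np.round(np.c_[l,q,p[:,2]][k]*1000,1).tolist())[::2]: print(x,end=' ')
E
```

```text
clock: 6.75
tool_pos: [0.5133, -0.3991, 0.0405]
orientation: [-180.0, 0.0, 170.9]
force: [1.3, -0.4, -4.2]
opening: 0.0399
gripper_force: 30.0
334 164
[-36.6, -15.5, 41.0] [-34.5, -2.6, 18.6] [-34.2, -14.2, 29.4] [-33.8, -14.9, 38.5] [-33.6, 1.3, 20.1] [-33.4, -15.6, 35.9] [-33.3, -15.8, 33.1] [-33.2, -10.6, 31.0] [-33.2, -10.3, 16.2] [-33.1, -5.3, 28.9] [-33.0, -5.3, 23.0] [-32.8, -5.7, 26.2] [-32.7, -0.3, 24.0] [-32.4, -12.0, 25.9] [-32.4, -11.7, 14.0] [-32.0, -1.6, 27.7] [-30.9, -3.5, 19.8] [-4.7, 8.5, 53.2] [0.1, 5.1, 52.7] [2.1, 1.4, 51.7] [3.3, 16.3, 49.0] [4.0, 9.0, 52.0] [4.8, 1.7, 52.2] [5.9, 11.4, 48.7] [6.0, -6.2, 49.9] [6.3, -1.1, 50.8] [7.1, 3.2, 49.3] [7.7, 19.0, 54.8] [8.3, -5.0, 49.9] [8.5, -16.5, 48.9] [8.7, 0.1, 48.0] [9.6, -18.4, 47.0] [9.9, -8.0, 48.6] [9.9, 3.6, 46.9] [10.6, 8.1, 45.3] [11.0, -9.8, 43.9] [12.2, -6.6, 45.8] [12.5, -1.5, 46.6] [13.1, -2.5, 44.3] [13.7, 13.4, 46.8] [13.9, 7.3, 46.3] [14.2, -16.1, 44.4] [15.4, 4.4, 45.0] [15.7, 15.6, 43.4] [16.2, 3.0, 42.8] [16.4, -14.6, 44.2] [17.0, -10.1, 42.6] [17.3, 6.4, 44.6] [18.2, -18.0, 43.2] [18.4, -1.4, 42.
[... 613 characters left out ...]
[41.5, 16.7, 43.2] [42.3, -9.1, 45.3] [42.5, 8.5, 43.8] [42.8, 2.2, 40.7] [43.1, -14.4, 22.0] [43.1, -4.1, 37.7] [43.2, -15.7, 34.0] [43.2, 14.5, 30.0] [43.3, -16.2, 37.1] [43.3, 2.6, 26.3] [43.4, 8.2, 26.9] [43.5, -10.1, 28.8] [43.6, -16.1, 28.6] [43.6, 8.2, 24.0] [43.7, 12.2, 42.6] [43.8, -16.7, 31.8] [43.8, -9.6, 17.2] [43.8, 8.2, 18.2] [43.9, -11.5, 35.3] [43.9, 5.9, 39.5] [43.9, 17.8, 43.3] [44.0, 0.3, 33.2] [44.0, 19.1, 28.3] [44.2, -4.4, 15.0] [44.3, -18.6, 41.2] [44.3, 1.7, 12.3] [44.3, 12.5, 25.3] [44.4, -5.4, 21.3] [44.4, 12.0, 28.4] [44.5, 10.9, 37.6] [44.6, 10.9, 34.7] [44.7, -18.2, 26.9] [44.7, -0.3, 25.0] [44.8, 0.2, 16.0] [45.0, 4.2, 34.7] [45.1, 9.4, 41.2] [45.3, -19.0, 21.7]
```

View pics/g2.png

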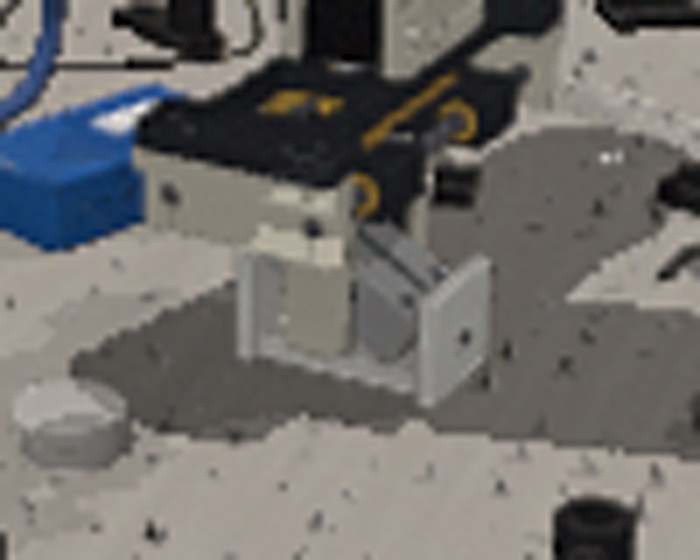

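The picture shows the far end of the block caught on the far cheek, so it tipped about 27° in the pads with its near end down. I'll lift it and level it by pressing its low end on the near cheek's top. With it level I can reseat it properly.

```bash
python3 drive.py '[[0,0,-0.03,0,0.03],[0,0,-0.047,0,0.03],[0.018,0,-0.047,0,0.03],[0.018,0,-0.047,0,0.03],[0.018,0,-0.047,0,0.03]]'; python3 drive.py '[[0,0,0.006,0,0.03],[0,0,0.012,0,0.03],[0,0,0.015,0,0.03],[0,0,0.018,0,0.03],[0,0,0.018,0,0.03]]'
cat >> h.py <<'E'
def blk(pr=True):
    "side-view top-face points of the held block, tool-x / tool-y / z in mm"
    o=ctrl.get_obs(); P=o['tool_pos']; a=np.radians(o['orientation'][2]); L=np.array([np.cos(a),np.sin(a)]); W=np.array([-L[1],L[0]])
    w=cloud(snap('side')).reshape(-1,3); w=w[np.isfinite(w[:,0])]; d=w[:,:2]-P[:2]; l=d@L;q=d@W; h=w[:,2]-P[2]
    k=(abs(l)<.05)&(abs(q)<.0165)&(h>-.03)&(h<.018); b=np.c_[l,q,h][k]
    print('pose',P, 'F',o['force'])
    for x in np.arange(-.01,.05,.005):
        m=abs(b[:,0]-x)<.0025
        if m.any(): print(round(x*1000),m.sum(),np.round(np.percentile(b[m,2],[10,50,90])*1000,1))
    return b
E
python3 -c "
from h import *
blk()"
```

```text
clock: 7.42
tool_pos: [0.4945, -0.3964, 0.0864]
orientation: [180.0, -0.1, 170.9]
force: [0.4, 0.8, -5.1]
opening: 0.0399
gripper_force: 30.0
clock: 8.05
tool_pos: [0.4976, -0.397, 0.0708]
orientation: [-179.9, 0.2, 171.0]
force: [2.3, 4.0, 6.4]
opening: 0.04
gripper_force: 30.0
pose [ 0.49755309 -0.39695103  0.07082432] F [2.33158258 3.97826955 6.42589108]
-5 2 [12.5 13.6 14.7]
0 7 [10.8 12.1 12.8]
5 12 [ 8.7 10.2 11.2]
10 15 [6.1 7.1 9.5]
15 14 [3.4 4.9 5.8]
20 16 [1. 3. 4.]
25 24 [-28.   -0.9   0.9]
30 30 [-28.   -3.9  -1.7]
35 18 [-12.1  -6.1  -4.1]
40 1 [-5.2 -5.2 -5.2]
```

```bash
python3 drive.py '[[0,0,0.003,0,0.03],[0,0,0.006,0,0.03],[0,0,0.006,0,0.03]]'; python3 -c "
from h import *
blk()"
```

```text
clock: 8.48
tool_pos: [0.5001, -0.3977, 0.0661]
orientation: [-179.8, 0.5, 171.0]
force: [7.0, 2.9, 9.2]
opening: 0.0399
gripper_force: 30.0
pose [ 0.50007655 -0.39771061  0.06614238] F [6.963398   2.86525483 9.24018033]
-5 1 [12.4 12.4 12.4]
0 5 [11.6 12.2 13.2]
5 14 [ 9.7 10.3 12.5]
10 12 [ 8.2  9.3 10.6]
15 12 [6.2 7.3 8.3]
20 16 [4.1 5.2 6.4]
25 11 [3.2 4.4 4.5]
30 41 [-27.5 -19.2   2.6]
35 27 [-10.3  -1.7   1.8]
```

```bash
python3 drive.py '[[0,0,0.003,0,0.03],[0,0,0.006,0,0.03],[0,0,0.007,0,0.03],[0,0,0.007,0,0.03]]'; python3 -c "
from h import *
blk()"
```

```text
clock: 9.02
tool_pos: [0.4998, -0.3984, 0.0593]
orientation: [-179.8, 0.5, 171.0]
force: [4.5, -0.3, 10.0]
opening: 0.0399
gripper_force: 30.0
pose [ 0.49978491 -0.3984011   0.05928285] F [ 4.47064692 -0.32204647  9.96358907]
-5 1 [14.7 14.7 14.7]
0 5 [12.4 13.  13.4]
5 10 [11.9 12.5 13.2]
10 12 [10.4 11.4 12. ]
15 11 [ 9.8 10.9 11.5]
20 11 [ 9.2 10.2 11. ]
25 11 [9.3 9.7 9.9]
30 40 [-27.3 -18.9   9.2]
35 38 [-8.8  0.4  7.8]
```

```bash
python3 drive.py '[[0,0,0.002,0,0.03],[0,0,0.004,0,0.03],[0,0,0.004,0,0.03]]'; python3 -c "
from h import *
b=blk(); m=(b[:,2]>.006)&(b[:,0]<.03); c=np.polyfit(b[m,0],b[m,2],1); print(np.degrees(np.arctan(c[0])),c[1]*1000)"
```

```text
clock: 9.45
tool_pos: [0.5, -0.3986, 0.0552]
orientation: [-179.8, 0.5, 171.0]
force: [5.2, -1.3, 8.0]
opening: 0.0397
gripper_force: 30.0
pose [ 0.49999708 -0.3985513   0.05518345] F [ 5.21403428 -1.28037822  8.02142502]
-5 1 [12.2 12.2 12.2]
0 3 [13.4 13.6 13.9]
5 8 [12.2 12.7 13.6]
10 8 [11.9 12.9 13.9]
15 9 [12.  13.1 13.7]
20 10 [12.1 12.8 13.9]
25 13 [11.5 13.1 13.9]
30 36 [-27.4 -19.9  12.9]
35 49 [-9.4  2.2 11.6]
-0.5353804827082659 13.079283169763876
```

It's level now, with its bottom 10.9 mm below the TCP. I'll lift clear and measure the block's near end and the cradle's near cheek together.

```bash
python3 drive.py '[[0,0,-0.02,0,0.03],[0,0,-0.025,0,0.03],[-0.012,0,-0.025,0,0.03],[-0.012,0,-0.025,0,0.03],[-0.012,0,-0.025,0,0.03]]'
cat >> h.py <<'E'
def ends():
    o=ctrl.get_obs(); P=o['tool_pos']; a=np.radians(o['orientation'][2]); L=np.array([np.cos(a),np.sin(a)]); W=np.array([-L[1],L[0]])
    w=cloud(snap('side')).reshape(-1,3); w=w[np.isfinite(w[:,0])]; d=w[:,:2]-P[:2]; l=d@L;q=d@W; h=w[:,2]-P[2]
    f=(l>.02)&(l<.06)&(abs(q)<.016); m=f&(h>-.008)&(h<.010); print('block near face l',np.round(np.percentile(l[m],[10,50,90])*1000,1),m.sum())
    m=(l>.0)&(l<.07)&(abs(q)<.018)&(w[:,2]>.005)&(w[:,2]<.036)&(h<-.015); print('cheek outer face l',np.round(np.percentile(l[m],[10,50,90])*1000,1),m.sum())
    m=(l>.03)&(l<.06)&(abs(q)<.03)&(w[:,2]>.03)&(w[:,2]<.04);print('cheek q',np.round(np.percentile(q[m],[2,50,98])*1000,1)); print(P,o['orientation'],o['force'])
E
python3 -c "
from h import *
ends();b=blk(); m=(b[:,2]>.006)&(b[:,0]<.03); c=np.polyfit(b[m,0],b[m,2],1); print(np.degrees(np.arctan(c[0])),c[1]*1000)"
```

```text
clock: 10.12
tool_pos: [0.5068, -0.3982, 0.0761]
orientation: [180.0, -0.1, 170.9]
force: [-0.5, -0.1, -4.7]
opening: 0.0396
gripper_force: 30.0
block near face l [33.1 33.8 34.5] 37
cheek outer face l [ 5.5 36.5 38.1] 114
cheek q [-26.5 -11.2  18.8]
[ 0.50677298 -0.39818997  0.07605383] [ 1.79971511e+02 -8.63154859e-02  1.70888895e+02] [-0.51026847 -0.1108915  -4.66237537]
pose [ 0.50663587 -0.3982087   0.07619172] F [ 0.29579512  0.15278056 -5.72362339]
-5 3 [12.9 13.1 13.6]
0 3 [12.2 12.8 13.7]
5 9 [12.3 12.6 13.3]
10 10 [12.  13.1 13.7]
15 10 [11.8 13.1 14.1]
20 10 [11.9 12.5 13.6]
25 9 [11.8 12.7 14. ]
30 11 [-7.5 12.2 13.5]
35 48 [-7.4  2.  11.8]
-0.7788272349803157 13.013640033049047
```

```bash
python3 drive.py '[[-0.0067,0.0005,0.005,0,0.03],[-0.0067,0.0005,0.010,0,0.03],[-0.0067,0.0005,0.015,0,0.03],[-0.0067,0.0005,0.015,0,0.03],[-0.0067,0.0005,0.015,0,0.03]]'; python3 -c "
from h import *
ends()"
```

```text
clock: 10.85
tool_pos: [0.5138, -0.3991, 0.0621]
orientation: [-180.0, -0.0, 170.9]
force: [-0.0, 0.3, -5.2]
opening: 0.0401
gripper_force: 30.0
block near face l [32.6 33.5 34. ] 36
cheek outer face l [ 5.9 31.5 44.8] 132
cheek q [-26.9 -10.6  19.7]
[ 0.51376696 -0.39905228  0.06208914] [-1.79996509e+02 -5.04371787e-03  1.70898473e+02] [-4.40539577e-03  2.87751553e-01 -5.22261505e+00]
```

```bash
python3 drive.py '[[0,0,0.004,0,0.03],[0,0,0.008,0,0.03],[0,0,0.012,0,0.03],[0,0,0.012,0,0.03]]'
```

```text
clock: 11.4
tool_pos: [0.5135, -0.3989, 0.0495]
orientation: [180.0, -0.1, 170.9]
force: [-0.3, 0.5, -4.6]
opening: 0.0397
gripper_force: 30.0
```

In past the cheek tops with no contact force, so I'll go on down.

```bash
python3 drive.py '[[0,0,0.006,0,0.03],[0,0,0.012,0,0.03],[0,0,0.018,0,0.03],[0,0,0.022,0,0.03],[0,0,0.0225,0,0.03],[0,0,0.0225,0,0.03]]'; python3 drive.py '[[0,0,0,0,0.0392]]';python3 drive.py '[[0,0,0,0,0.0396]]'
```

```text
clock: 12.15
tool_pos: [0.5139, -0.3991, 0.0276]
orientation: [-180.0, 0.0, 170.9]
force: [-0.2, -0.4, -5.2]
opening: 0.0398
gripper_force: 30.0
clock: 12.28
tool_pos: [0.5139, -0.3991, 0.0278]
orientation: [-180.0, 0.0, 170.9]
force: [0.2, -0.2, -3.9]
opening: 0.0397
gripper_force: 30.0
clock: 12.4
tool_pos: [0.5139, -0.3991, 0.0278]
orientation: [-180.0, 0.0, 170.9]
force: [-0.3, 0.2, -4.1]
opening: 0.0401
gripper_force: 19.1
```

Commanding an opening near 40 mm lowers the grip force, so the block can be let down gently.

```bash
for o in a; do :; done; python3 drive.py '[[0,0,0.0012,0,0.0396],[0,0,0.0012,0,0.0398]]'; python3 drive.py '[[0,0,0,0,0.0399]]'; python3 drive.py '[[0,0,0,0,0.0400],[0,0,0,0,0.0400]]'; python3 -c "
from h import *
blk()"
```

```text
clock: 12.65
tool_pos: [0.5137, -0.399, 0.0263]
orientation: [180.0, -0.0, 170.9]
force: [-0.4, -0.1, -4.5]
opening: 0.04
gripper_force: 9.5
clock: 12.78
tool_pos: [0.5138, -0.399, 0.0263]
orientation: [180.0, -0.0, 170.9]
force: [0.3, 0.1, -4.4]
opening: 0.0399
gripper_force: 4.8
clock: 13.02
tool_pos: [0.5142, -0.3992, 0.0269]
orientation: [-180.0, 0.1, 170.9]
force: [0.1, 1.4, -0.5]
opening: 0.0399
gripper_force: 0.4
pose [ 0.51422267 -0.39916126  0.0268966 ] F [ 0.08028759  1.42977991 -0.52928021]
-10 1 [6.5 6.5 6.5]
-5 3 [5.5 7.  7.3]
0 5 [6.3 6.8 7.9]
5 7 [5.9 7.1 7.8]
10 14 [-24.    6.1   7.4]
15 12 [-18.6   6.9   7.5]
20 10 [2.8 6.6 7.5]
25 11 [5.6 7.5 8. ]
30 9 [-23.6   6.4   7.7]
35 5 [-18.3  -7.5  -0.9]
40 9 [15.7 16.9 17.2]
45 85 [-25.1  -5.8  14.5]
```

Seated flat on the foot with its top at 34 mm. I'll open, rise to TCP z 0.038 and regrip.

```bash
python3 drive.py '[[0,0,0,0,0.06],[0,0,0,0,0.06],[0.0015,0,-0.006,0,0.06],[0.0015,0,-0.0112,0,0.06],[0.0015,0,-0.0112,0,0.06],[0.0015,0,-0.0112,0,0.03],[0.0015,0,-0.0112,0,0.03],[0.0015,0,-0.0112,0,0.03]]'; python3 drive.py '[[0,0,0,0,0.03],[0,0,0,0,0.03]]'
```

```text
clock: 14.08
tool_pos: [0.5122, -0.3987, 0.0374]
orientation: [180.0, -0.0, 170.9]
force: [0.6, 0.4, 0.2]
opening: 0.0398
gripper_force: 30.0
clock: 14.32
tool_pos: [0.5122, -0.3988, 0.0374]
orientation: [180.0, -0.0, 170.9]
force: [0.2, -1.1, -0.8]
opening: 0.0393
gripper_force: 30.0
```

```bash
python3 drive.py '[[0,0,-0.02,0,0.03],[0,0,-0.05,0,0.03],[0,0,-0.06,0,0.03],[0.02,0.045,-0.06,0,0.03],[0.045,0.09,-0.06,0,0.03],[0.055,0.111,-0.06,0,0.03],[0.055,0.111,-0.06,0,0.03],[0.055,0.111,-0.06,0,0.03]]'; python3 drive.py '[[0,0,0.04,0,0.03],[0,0,0.06,0,0.03],[0,0,0.062,0,0.03],[0,0,0.062,0,0.03]]'
```

```text
clock: 15.32
tool_pos: [0.4757, -0.2806, 0.0972]
orientation: [180.0, -0.0, 170.9]
force: [-0.7, -0.1, -5.1]
opening: 0.0399
gripper_force: 30.0
clock: 15.82
tool_pos: [0.4761, -0.2811, 0.0358]
orientation: [-180.0, 0.0, 170.9]
force: [-0.2, 0.5, -5.2]
opening: 0.0399
gripper_force: 30.0
```

```bash
python3 drive.py '[[0,0,0.004,0,0.03],[0,0,0.0065,0,0.03],[0,0,0.008,0,0.03],[0,0,0.008,0,0.03]]'
```

```text
clock: 16.32
tool_pos: [0.4756, -0.2804, 0.0276]
orientation: [-180.0, 0.0, 170.9]
force: [0.2, 0.2, -4.9]
opening: 0.0399
gripper_force: 30.0
```

```bash
python3 drive.py '[[0,0,0.0008,0,0.03],[0,0,0.0008,0,0.03]]'; python3 -c "
from h import *
blk()"
```

```text
clock: 16.58
tool_pos: [0.4757, -0.2805, 0.0273]
orientation: [-180.0, 0.0, 170.9]
force: [-1.9, 1.2, 3.8]
opening: 0.0395
gripper_force: 30.0
pose [ 0.47570417 -0.28047375  0.02732748] F [-1.948164    1.22299328  3.81796195]
-5 5 [-4.4 -3.3 -2.9]
0 7 [-4.1 -3.5 -2.2]
5 10 [-3.8 -2.7 -2.1]
10 17 [-3.8 -2.8 -1.9]
15 16 [-5.  -2.8 -2.4]
20 10 [-4.1 -3.4 -2.2]
25 16 [-3.9 -3.3 -2.3]
30 65 [-25.4 -12.9  -3.2]
35 16 [-27.9 -27.3 -17.4]
40 15 [-28.1 -27.4 -26.1]
45 15 [-28.6 -27.1 -26.6]
```

It's flat on the table, so I'll let go, rise, turn 90° and take it by its ends.

```bash
python3 drive.py '[[0,0,0,0,0.045],[0,0,0,0,0.06],[0,0,0,0,0.06],[0,0,-0.04,0,0.06],[0,0,-0.08,0,0.088],[0,0,-0.08,-10,0.088],[0,0,-0.08,-20,0.088],[0,0,-0.08,-30,0.088]]'; python3 drive.py '[[0,0,0,-10,0.088],[0,0,0,-20,0.088],[0,0,0,-30,0.088],[0,0,0,-40,0.088],[0,0,0,-50,0.088],[0,0,0,-60,0.088],[0,0,0,-60,0.088],[0,0,0,-60,0.088]]'
python3 - <<'E'
from h import *
s=snap('top'); w=cloud(s).reshape(-1,3); m=(abs(w[:,0]-.4757)<.05)&(abs(w[:,1]+.2804)<.05)&(w[:,2]>.015)&(w[:,2]<.03)
print(m.sum(),cv2.minAreaRect((w[m,:2]*1000).astype(np.float32)))
w=cloud(snap('side')).reshape(-1,3); m=(abs(w[:,0]-.4757)<.05)&(abs(w[:,1]+.2804)<.05)&(w[:,2]>.015)&(w[:,2]<.03)
print(m.sum(),cv2.minAreaRect((w[m,:2]*1000).astype(np.float32)))
go(.4757-.001,-.2804,.029,-99.1)
E
```

```text
clock: 17.62
tool_pos: [0.4756, -0.2805, 0.1069]
orientation: [-180.0, 0.0, -158.8]
force: [-0.7, 0.3, -0.7]
opening: 0.0871
gripper_force: 0.0
clock: 18.62
tool_pos: [0.4756, -0.2805, 0.1067]
orientation: [180.0, 0.0, -99.3]
force: [0.2, 0.7, 0.2]
opening: 0.0875
gripper_force: 0.0
24 ((447.9991760253906, -273.8868408203125), (37.55647659301758, 6.733060836791992), 80.69414520263672)
322 ((475.82147216796875, -279.32568359375), (44.77470779418945, 65.66302490234375), 79.82525634765625)
delta [0.0001 0.0009 0.0777] turn -0.15 rows>= 1.2
```

```bash
python3 drive.py '[[0,0,0.04,0,0.088],[0,0,0.065,0,0.088],[0,0,0.0775,0,0.088],[0,0,0.0775,0,0.088],[0,0,0.0775,0,0.05],[0,0,0.0775,0,0.05],[0,0,0.0775,0,0.05],[0,0,0.0775,0,0.05]]';python3 drive.py '[[0,0,0,0,0.05],[0,0,0,0,0.05],[0,0,-0.02,0,0.05],[0,0,-0.04,0,0.05],[0,0,-0.06,0,0.05],[0,0,-0.06,0,0.05]]'
python3 - <<'E'
from h import *
print(ch(0,-.090)); x,y=ch(0,-.090); go(x,y,.09,82.6-270)
E
```

```text
clock: 19.73
tool_pos: [0.4758, -0.2805, 0.0299]
orientation: [-180.0, -0.0, -99.1]
force: [-1.8, 1.9, 6.4]
opening: 0.0641
gripper_force: 30.0
clock: 20.48
tool_pos: [0.4762, -0.2805, 0.0901]
orientation: [-179.9, 0.0, -99.1]
force: [0.5, -0.4, -5.2]
opening: 0.0638
gripper_force: 30.0
[ 0.5087084 -0.0793504]
delta [-2.038e-01 -3.000e-04  1.000e-04] turn 88.29 rows>= 8.3
```

```bash
python3 drive.py '[[-0.02,0,-0.01,10,0.05],[-0.05,0,-0.01,20,0.05],[-0.08,0,-0.01,30,0.05],[-0.11,0,-0.01,40,0.05],[-0.14,0,-0.01,50,0.05],[-0.17,0,-0.01,60,0.05],[-0.19,0,-0.01,70,0.05],[-0.2,0,-0.01,78,0.05]]'
python3 - <<'E'
from h import *
x,y=ch(0,-.090); go(x,y,.09,82.6-270)
E
```

```text
clock: 21.48
tool_pos: [0.5065, -0.0819, 0.0978]
orientation: [180.0, -0.1, -177.4]
force: [0.3, 0.0, -5.9]
opening: 0.0638
gripper_force: 30.0
delta [-0.0024  0.0025  0.0078] turn 10.04 rows>= 0.9
```

```bash
python3 drive.py '[[-0.0024,0.0025,0.007,5,0.05],[-0.0024,0.0025,0.007,10,0.05],[-0.0024,0.0025,0.007,10,0.05],[-0.0024,0.0025,0.007,10,0.05]]'
python3 - <<'E'
from h import *
s=snap('side'); w=cloud(s).reshape(-1,3); w=w[np.isfinite(w[:,0])]
c=w[:,:2]-CH; X=c@CX; Y=c@CY; o=ctrl.get_obs(); P=o['tool_pos']; tc=P[:2]-CH; print('tool ch',tc@CX,tc@CY)
m=(abs(X)<.032)&(Y>-.13)&(Y<-.05)&(w[:,2]>.055)&(w[:,2]<.088)
print('block',m.sum(), cv2.minAreaRect((np.c_[X,Y][m]*1000).astype(np.float32)), np.percentile(w[m,2],[5,50,95]))
for lo,hi in((-.15,-.12),(-.05,-.02)):
  for side in(-1,1):
    m=(Y>lo)&(Y<hi)&(w[:,2]>.034)&(w[:,2]<.038)&(X*side>.015)&(X*side<.035); print(side,lo,np.round(np.percentile(X[m],[5,50,95])*1000,1) if m.any() else '')
x,y=ch(0,-.09); go(x,y,.05,82.6-270)
save(s,'g3.png',(180,150,420,330),3)
E
```

```text
clock: 21.98
tool_pos: [0.5091, -0.0805, 0.0916]
orientation: [-180.0, -0.1, 173.0]
force: [-0.1, -0.1, -5.9]
opening: 0.0641
gripper_force: 30.0
tool ch 0.0006265644437799898 -0.09105114794289566
block 507 ((-2.3483638763427734, -89.90974426269531), (79.51036834716797, 35.72598648071289), 89.81633758544922) [0.06462703 0.08445634 0.0867549 ]
-1 -0.15 [-30.7 -26.9 -23.2]
1 -0.15 
-1 -0.05 [-30.5 -26.8 -23.2]
1 -0.05 [21.7 24.9 29.3]
delta [0.0006 0.0011 0.0418] turn 0.37 rows>= 0.7
```

View pics/g3.png

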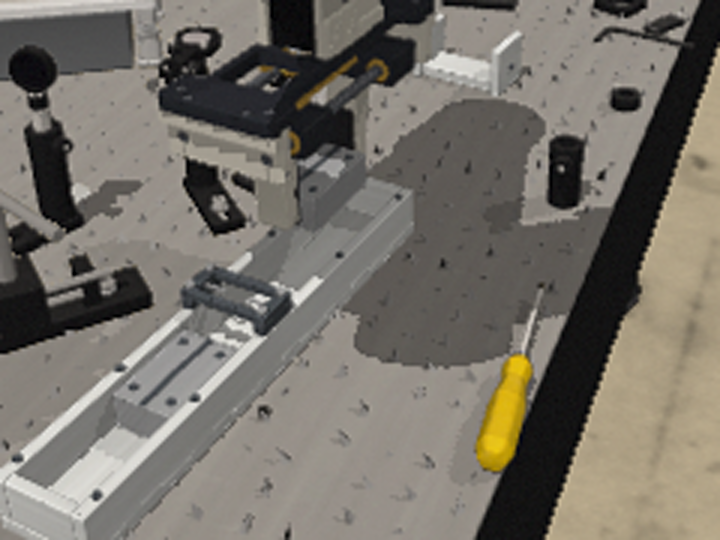

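The picture shows the block held above the free end of the channel and lined up. Lowering.

```bash
python3 drive.py '[[0.0004,0.001,0.01,0.37,0.05],[0.0004,0.001,0.018,0.37,0.05],[0.0004,0.001,0.022,0.37,0.05],[0.0004,0.001,0.026,0.37,0.05],[0.0004,0.001,0.030,0.37,0.05],[0.0004,0.001,0.034,0.37,0.05],[0.0004,0.001,0.034,0.37,0.05]]'
```

```text
clock: 22.9
tool_pos: [0.509, -0.0794, 0.058]
orientation: [-180.0, -0.0, 172.5]
force: [-0.0, -0.2, -5.3]
opening: 0.0639
gripper_force: 30.0
```

Entered freely (bottom about 28 mm against wall tops at 36 mm).

```bash
python3 drive.py '[[0,0,0.006,0,0.05],[0,0,0.011,0,0.05],[0,0,0.016,0,0.05],[0,0,0.0185,0,0.05],[0,0,0.0185,0,0.05]]'
```

```text
clock: 23.52
tool_pos: [0.5091, -0.0794, 0.0395]
orientation: [-180.0, -0.0, 172.5]
force: [-0.2, 0.5, -4.8]
opening: 0.0637
gripper_force: 30.0
```

```bash
python3 drive.py '[[0,0,0.001,0,0.05],[0,0,0.0018,0,0.05],[0,0,0.0018,0,0.05]]'
```

```text
clock: 23.9
tool_pos: [0.5093, -0.0793, 0.038]
orientation: [180.0, 0.0, 172.5]
force: [0.3, 0.0, -4.7]
opening: 0.0637
gripper_force: 30.0
```

```bash
python3 drive.py '[[0,0,0.0007,0,0.05],[0,0,0.0012,0,0.05],[0,0,0.0012,0,0.05]]'
```

```text
clock: 24.28
tool_pos: [0.5093, -0.0793, 0.0379]
orientation: [-180.0, 0.0, 172.5]
force: [-5.0, 2.3, 11.1]
opening: 0.0635
gripper_force: 30.0
```

Contact with the floor. Before letting go, I need room for closed fingers (about 42 mm) between the block and the end wall. I'll lift it 2 mm, move it 12 mm inward and set it down there.

```bash
python3 drive.py '[[0,0,-0.003,0,0.05],[0,0.005,-0.003,0,0.05],[0,0.012,-0.003,0,0.05],[0,0.012,-0.003,0,0.05],[0,0.012,-0.001,0,0.05],[0,0.012,-0.0003,0,0.05],[0,0.012,-0.0003,0,0.05]]'
```

```text
clock: 25.15
tool_pos: [0.5109, -0.0672, 0.0379]
orientation: [180.0, 0.0, 172.6]
force: [-5.2, 4.2, 9.8]
opening: 0.0635
gripper_force: 30.0
```

```bash
python3 drive.py '[[0,0,0,0,0.067],[0,0,0,0,0.072],[0,0,0,0,0.072],[0,0,-0.03,0,0.072],[0,0,-0.06,0,0.06],[0,-0.03,-0.06,0,0.0],[0,-0.055,-0.06,0,0.0],[0,-0.055,-0.06,0,0.0]]'
cat >> h.py <<'E'
def chan(n='top'):
    s=snap(n); w=cloud(s).reshape(-1,3); w=w[np.isfinite(w[:,0])]; c=w[:,:2]-CH; X=c@CX; Y=c@CY
    o=ctrl.get_obs(); t=o['tool_pos'][:2]-CH; print('tool ch mm',np.round([t@CX*1e3,t@CY*1e3,o['tool_pos'][2]*1e3],1),'open',o['opening'])
    m=(abs(X)<.015)&(abs(Y)<.16)
    out=[]
    for y in range(-158,160,4):
        k=m&(abs(Y*1000-y)<2)&(w[:,2]<.06)
        out.append(f"{y}:{np.median(w[k,2])*1000:.0f}" if k.any() else f"{y}:-")
    print(' '.join(out)); return s,X,Y,w
E
python3 -c "
from h import *
s,X,Y,w=chan(); save(s,'g4.png',(145,150,325,225),4); chan('side')"
```

```text
clock: 26.15
tool_pos: [0.5033, -0.1231, 0.097]
orientation: [-180.0, -0.0, 172.4]
force: [0.1, 0.6, -0.9]
opening: 0.0375
gripper_force: 0.0
tool ch mm [   0.4 -133.5   97. ] open 0.03359219540552461
-158:- -154:- -150:- -146:- -142:- -138:- -134:- -130:- -126:- -122:- -118:- -114:- -110:- -106:- -102:- -98:- -94:- -90:- -86:- -82:- -78:- -74:- -70:- -66:- -62:- -58:- -54:- -50:- -46:- -42:- -38:- -34:- -30:- -26:- -22:- -18:- -14:- -10:- -6:- -2:- 2:- 6:- 10:- 14:- 18:- 22:- 26:- 30:- 34:- 38:- 42:- 46:- 50:- 54:- 58:- 62:- 66:- 70:- 74:- 78:- 82:- 86:- 90:- 94:- 98:- 102:- 106:- 110:- 114:- 118:- 122:- 126:- 130:- 134:- 138:- 142:- 146:- 150:- 154:- 158:-
tool ch mm [   0.5 -133.    97. ] open 0.02953662035807538
-158:24 -154:8 -150:7 -146:8 -142:8 -138:8 -134:10 -130:- -126:- -122:- -118:- -114:- -110:31 -106:32 -102:32 -98:32 -94:32 -90:32 -86:32 -82:32 -78:32 -74:32 -70:32 -66:32 -62:32 -58:32 -54:32 -50:32 -46:28 -42:27 -38:- -34:8 -30:- -26:- -22:7 -18:8 -14:9 -10:47 -6:9 -2:9 2:8 6:- 10:50 14:49 18:48 22:- 26:32 30:32 34:32 38:32 42:32 46:32 50:32 54:32 58:32 62:32 66:32 70:32 74:32 78:32 82:32 86:32 90:23 94:8 98:9 102:8 106:8 110:8 114:8 118:8 122:8 126:8 130:8 134:8 138:8 142:8 146:- 150:- 154:- 158:-
```

View pics/g4.png

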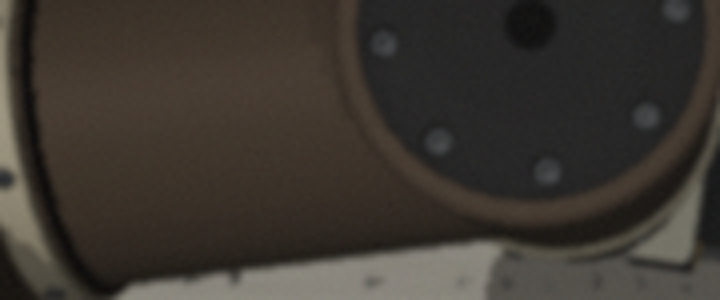

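The top camera is blocked by the arm (the picture shows only the arm link), but the side view gives the loose block flat at y -110 to -46 and the other at 25 to 89. Closing and lowering behind it.

```bash
python3 drive.py '[[0,-0.001,0,0,0],[0,-0.001,0,0,0],[0,-0.001,0,0,0],[0,-0.001,0.03,0,0],[0,-0.001,0.05,0,0],[0,-0.001,0.06,0,0],[0,-0.001,0.06,0,0]]'; python3 -c "
from h import *
o=ctrl.get_obs(); t=o['tool_pos'][:2]-CH; print(t@CX,t@CY)"
```

```text
clock: 27.12
tool_pos: [0.5033, -0.1229, 0.0367]
orientation: [-180.0, -0.1, 172.5]
force: [0.1, -0.1, -0.2]
opening: 0.0004
gripper_force: 0.0
0.00019939749483849356 -0.13391384040625112
```

```bash
python3 drive.py '[[0,0.003,0,0,0],[0,0.008,0,0,0],[0,0.016,0,0,0],[0,0.024,0,0,0],[0,0.032,0,0,0],[0,0.040,0,0,0],[0,0.046,0,0,0],[0,0.050,0,0,0]]'; python3 -c "
from h import *
chan('side')"
```

```text
clock: 28.12
tool_pos: [0.5103, -0.073, 0.0375]
orientation: [-180.0, 0.0, 172.6]
force: [-0.0, -4.9, 5.1]
opening: 0.0004
gripper_force: 3.1
tool ch mm [  0.8 -83.1  37.5] open 0.0005848022437179702
-158:21 -154:8 -150:7 -146:7 -142:9 -138:8 -134:8 -130:8 -126:8 -122:9 -118:8 -114:- -110:- -106:- -102:- -98:36 -94:34 -90:35 -86:32 -82:40 -78:44 -74:37 -70:45 -66:39 -62:49 -58:32 -54:32 -50:32 -46:32 -42:32 -38:32 -34:33 -30:- -26:- -22:32 -18:32 -14:49 -10:47 -6:48 -2:17 2:9 6:- 10:50 14:49 18:48 22:- 26:32 30:32 34:32 38:32 42:32 46:32 50:32 54:32 58:32 62:32 66:32 70:32 74:32 78:32 82:32 86:33 90:22 94:8 98:8 102:7 106:8 110:8 114:8 118:8 122:9 126:8 130:8 134:9 138:8 142:8 146:- 150:- 154:- 158:-
```

```bash
cat >> h.py <<'E'
def edges():
    s=snap('side'); w=cloud(s).reshape(-1,3); c=w[:,:2]-CH; X=c@CX*1e3; Y=c@CY*1e3; Z=w[:,2]*1e3
    for x0 in range(-16,17,4):
        m=(abs(X-x0)<2)&(Z>29)&(Z<36); a=Y[m&(Y<27)&(Y>-64)]; b=Y[m&(Y>18)]
        print(x0,'loose front',np.round(np.sort(a)[-4:],1),'other',np.round(np.sort(b)[:3],1),np.round(np.sort(b)[-2:],1))
    m=(abs(X)<16)&(Z>12)&(Z<30)&(Y>85)&(Y<95); print('outer face',np.median(Y[m]),m.sum())
    o=ctrl.get_obs(); t=o['tool_pos'][:2]-CH; print('tool',np.round([t@CX*1e3,t@CY*1e3],2),'F',o['force'],'Fy',o['force'][:2]@CY)
    return s
E
python3 -c "
from h import *
s=edges(); save(s,'g5.png',(225,220,305,280),8)"
```

```text
-16 loose front [-36.8 -32.8 -32.7  26.3] other [26.3 27.4 27.5] [169.1 169.1]
-12 loose front [-39.2 -39.1 -36.  -35.2] other [27.6 28.2 28.3] [168.3 169. ]
-8 loose front [-19.3  -8.7  26.7  26.9] other [26.7 26.9 28.8] [168.6 169. ]
-4 loose front [-16.6 -12.2 -11.7  -9.1] other [27.5 27.7 30. ] [168.7 169.2]
0 loose front [-16.7  -9.7  -8.4  -7.7] other [27.6 29.5 30.4] [168.8 169.1]
4 loose front [-10.4 -10.3  25.6  26.8] other [25.6 26.8 29.2] [169.  169.1]
8 loose front [-14.4 -10.5 -10.2  -9.4] other [27.1 27.1 29.5] [168.5 168.6]
12 loose front [-13.  -11.9 -11.1  -9.2] other [27.3 27.5 28.7] [169.  169.6]
16 loose front [-11.6  -9.5  26.   26.7] other [26.  26.7 29.6] [168.9 169.4]
outer face 89.96962607895182 97
tool [  0.75 -83.2 ] F [ 0.15363753 -1.18291559  1.93314086] Fy -1.1532754437449395
```

View pics/g5.png

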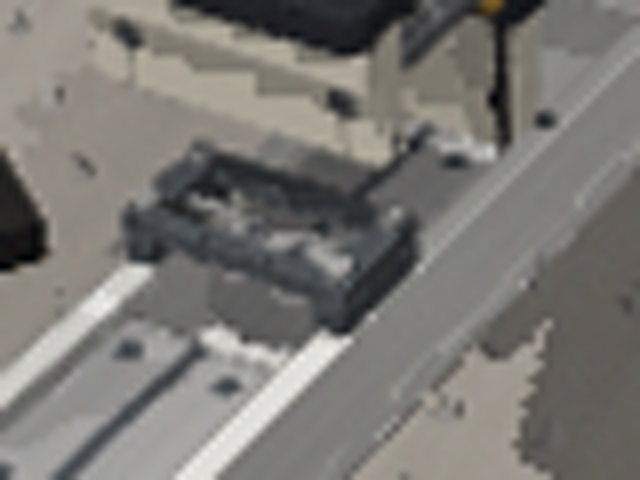

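The picture shows the loose block's end under the bridge window, with bare floor between it and the other block. About 23 mm is left. I'll advance most of it, then creep while watching force.

```bash
python3 drive.py '[[0,0.004,0,0,0],[0,0.009,0,0,0],[0,0.014,0,0,0],[0,0.018,0,0,0],[0,0.019,0,0,0]]'; python3 drive.py '[[0,0.001,0,0,0]]'; python3 drive.py '[[0,0.001,0,0,0]]'; python3 -c "
from h import *
edges()"
```

```text
clock: 28.85
tool_pos: [0.5125, -0.0544, 0.0372]
orientation: [-180.0, -0.0, 172.5]
force: [-0.9, -5.1, 5.3]
opening: -0.0001
gripper_force: 2.9
clock: 28.98
tool_pos: [0.5126, -0.0536, 0.0372]
orientation: [-180.0, -0.0, 172.5]
force: [-0.4, -4.9, 5.1]
opening: 0.0004
gripper_force: 3.0
clock: 29.1
tool_pos: [0.5127, -0.0527, 0.0372]
orientation: [-180.0, -0.0, 172.5]
force: [-1.3, -5.8, 5.6]
opening: 0.0007
gripper_force: 3.0
-16 loose front [18.  18.3 25.8 26.8] other [18.  18.3 25.8] [168.6 168.7]
-12 loose front [14.2 17.  17.5 26.9] other [26.9 27.7 28.3] [169.  170.1]
-8 loose front [17.  18.7 26.5 26.9] other [18.7 26.5 26.9] [168.8 169.4]
-4 loose front [16.8 17.5 17.7 18.5] other [18.5 27.5 28.6] [168.7 168.8]
0 loose front [16.2 16.5 17.8 18.5] other [18.5 27.3 27.3] [168.4 169. ]
4 loose front [15.8 16.3 17.  17.8] other [28.  28.6 30.2] [168.8 169.8]
8 loose front [18.3 18.6 19.4 26.7] other [18.  18.2 18.3] [168.6 168.9]
12 loose front [15.1 15.4 17.4 18.4] other [18.4 27.4 28.7] [168.8 168.8]
16 loose front [16.9 18.5 18.9 20.2] other [18.5 18.9 20.2] [168.5 168.6]
outer face 89.91798266459358 96
tool [  0.52 -62.96] F [-0.51402463 -3.72583093  4.81290049] Fy -3.7610031993398434
```

```bash
python3 drive.py '[[0,0.002,0,0,0],[0,0.004,0,0,0],[0,0.005,0,0,0]]'; python3 drive.py '[[0,0.0005,0,0,0]]'; python3 drive.py '[[0,0.0005,0,0,0]]';  python3 -c "
from h import *
edges()" | grep -v ' -\?1[26] loose'
```

```text
clock: 29.52
tool_pos: [0.5133, -0.0477, 0.0372]
orientation: [-180.0, -0.0, 172.5]
force: [-0.7, -5.5, 5.0]
opening: 0.0003
gripper_force: 3.0
clock: 29.65
tool_pos: [0.5134, -0.0472, 0.0372]
orientation: [-180.0, -0.0, 172.5]
force: [-0.2, -5.2, 4.5]
opening: 0.0008
gripper_force: 3.0
clock: 29.78
tool_pos: [0.5134, -0.0468, 0.0371]
orientation: [-180.0, -0.0, 172.5]
force: [-1.0, -4.2, 4.2]
opening: 0.0006
gripper_force: 3.0
-16 loose front [20.7 22.3 23.5 24.3] other [18.6 18.9 19.3] [168.1 168.2]
-12 loose front [23.6 24.3 25.2 26. ] other [19.4 20.9 21.1] [168.4 168.6]
-8 loose front [23.6 24.6 25.7 26.8] other [18.9 18.9 20.7] [168.5 168.6]
-4 loose front [23.2 23.5 23.6 24.4] other [18.2 19.7 20.7] [169.1 169.1]
0 loose front [22.7 22.8 24.4 26.3] other [18.8 20.9 22.7] [168.9 168.9]
4 loose front [23.7 23.8 26.7 27. ] other [18.3 19.  19.2] [169.  169.1]
8 loose front [24.1 24.1 24.6 25.8] other [18.3 19.3 20.6] [168.8 169.3]
12 loose front [23.5 23.9 24.1 26.5] other [19.3 20.2 21.2] [168.  169.2]
16 loose front [21.7 23.8 24.3 25.3] other [18.3 19.6 20.8] [168.9 169. ]
outer face 89.96320876566082 103
tool [  0.49 -57.03] F [-0.75543867 -5.52212885  5.47718713] Fy -5.573433112920373
```

```bash
for i in 1; do python3 drive.py '[[0,0.0004,0,0,0]]' | grep -E 'force: \['; done; python3 drive.py '[[0,0.0004,0,0,0]]'| grep -E 'force: \['; python3 drive.py '[[0,0.0004,0,0,0]]'| grep -E 'force: \['; python3 -c "
from h import *
edges()" | tail -2
```

```text
force: [-0.0, -4.4, 5.0]
force: [-0.2, -4.3, 4.9]
force: [-1.4, -4.9, 6.4]
outer face 89.97405121634291 97
tool [  0.49 -55.86] F [-1.32415114 -5.70384015  4.7893141 ] Fy -5.826878632327375
```

```bash
python3 drive.py '[[0,0.0004,0,0,0]]' | grep -E 'force: \['; python3 drive.py '[[0,0.0004,0,0,0]]'| grep -E 'force: \['; python3 drive.py '[[0,0.0004,0,0,0]]'| grep -E 'force: \['; python3 drive.py '[[0,0.0004,0,0,0]]'| grep -E 'force: \['; python3 -c "
from h import *
edges()" | tail -2
```

```text
force: [-0.5, -4.9, 5.1]
force: [-0.9, -5.9, 5.8]
force: [-0.6, -7.3, 5.6]
force: [-0.4, -6.9, 5.5]
outer face 90.24398642226954 103
tool [  0.36 -54.58] F [-0.42639412 -6.70816781  6.10124125] Fy -6.7072142562784505
```

```bash
python3 drive.py '[[0,0.0003,0,0,0]]' | grep -E 'force: \['; python3 drive.py '[[0,0.0003,0,0,0]]'| grep -E 'force: \['; python3 -c "
from h import *
edges()"
```

```text
force: [-0.8, -7.7, 5.6]
force: [-0.6, -7.4, 7.0]
-16 loose front [23.7 24.  24.9 25. ] other [19.2 20.4 21.1] [168.6 169. ]
-12 loose front [24.2 24.7 25.5 26.8] other [18.4 19.  21.1] [168.5 169.6]
-8 loose front [23.9 24.8 25.5 26.6] other [18.7 19.1 20.1] [168.7 169.4]
-4 loose front [22.2 24.6 25.6 25.8] other [18.9 19.  19.9] [169.  169.2]
0 loose front [23.6 25.2 26.1 26.2] other [19.  19.2 21.4] [168.6 169.2]
4 loose front [21.9 24.  24.6 25.5] other [18.1 20.5 20.9] [168.6 169. ]
8 loose front [23.4 24.3 25.1 26.6] other [18.5 19.2 19.6] [168.5 168.7]
12 loose front [22.7 23.6 24.8 25.2] other [19.9 22.  22.7] [168.7 168.9]
16 loose front [23.4 24.2 25.4 26.6] other [18.8 19.3 20.2] [168.3 168.7]
outer face 90.72562613221346 101
tool [  0.34 -54.05] F [-0.62084145 -7.77578598  5.62514386] Fy -7.790984367401076
```

Contact: force rose from 5 to 7.5 N and the outer face shifted about 0.7 mm, so the blocks butt. Now I back off, rise, cross over and come down beyond the outer end on the +y side.

```bash
python3 drive.py '[[0,-0.004,0,0,0],[0,-0.005,-0.03,0,0],[0,-0.005,-0.07,0,0],[0,0.04,-0.075,0,0],[0,0.09,-0.075,0,0],[0,0.135,-0.075,0,0],[0,0.165,-0.075,0,0],[0,0.172,-0.075,0,0]]'; python3 -c "
from h import *
x,y=ch(0,.118); go(x,y,.037,82.6-270); edges()"|tail -3
```

```text
clock: 32.1
tool_pos: [0.5364, 0.1294, 0.1116]
orientation: [180.0, -0.0, 172.6]
force: [-0.2, -0.4, -0.1]
opening: 0.0006
gripper_force: 0.0
16 loose front [24.5 25.  26.5 26.7] other [18.7 19.1 19.5] [168.9 169. ]
outer face 90.85737805258739 102
tool [  0.55 120.13] F [-0.17817021  0.35384617 -0.21741073] Fy 0.3279515062357335
```

```bash
python3 drive.py '[[0.0003,0,0.03,0,0],[0.0003,0,0.06,0,0],[0.0003,0,0.0743,0,0],[0.0003,0,0.0743,0,0]]'; python3 drive.py '[[0,-0.004,0,0,0],[0,-0.007,0,0,0],[0,-0.009,0,0,0]]' | grep force;  python3 drive.py '[[0,-0.001,0,0,0],[0,-0.002,0,0,0]]' | grep force;python3 -c "
from h import *
edges()"|tail -2
```

```text
clock: 32.65
tool_pos: [0.5355, 0.1265, 0.037]
orientation: [-179.9, -0.1, 172.5]
force: [0.9, 0.8, -0.1]
opening: 0.0003
gripper_force: 0.0
force: [-0.7, -0.3, 0.6]
gripper_force: 0.0
force: [0.3, 0.2, -0.3]
gripper_force: 0.0
outer face 90.66802009034353 16
tool [  0.44 107.35] F [ 0.00285856 -0.02374805 -0.00712212] Fy -0.023182086554500825
```

```bash
python3 drive.py '[[0,-0.001,0,0,0],[0,-0.003,0,0,0],[0,-0.005,0,0,0],[0,-0.007,0,0,0],[0,-0.009,0,0,0],[0,-0.011,0,0,0],[0,-0.013,0,0,0],[0,-0.014,0,0,0]]' | grep force;  python3 drive.py '[[0,-0.002,0,0,0],[0,-0.004,0,0,0],[0,-0.006,0,0,0],[0,-0.008,0,0,0],[0,-0.009,0,0,0],[0,-0.009,0,0,0]]'| grep force;python3 -c "
from h import *
edges()"|tail -1
```

```text
force: [-0.3, 3.1, -0.8]
gripper_force: 1.9
force: [-0.5, 2.8, -1.0]
gripper_force: 1.3
tool [ 0.42 84.27] F [ 0.43144847  2.20234229 -1.23521528] Fy 2.2395679987956414
```

```bash
python3 drive.py '[[0,0.004,0,0,0],[0,0.005,-0.04,0,0],[0,0.005,-0.07,0,0],[0,0.005,-0.09,0,0]]' >/dev/null
cat >> h.py <<'E'
def fit(n='side'):
    from scipy.ndimage import median_filter
    s=snap(n); w=cloud(s).reshape(-1,3); c=w[:,:2]-CH; X=c@CX*1e3; Y=c@CY*1e3; Z=w[:,2]*1e3
    m=(abs(X)<16)&(Z>28)&(Z<37)&(abs(Y)<140); h=np.histogram(Y[m],np.arange(-140,141,2))[0]
    print(n,'counts/2mm from -80:',h[30:110])
    for nm,a,b,zl,zh in(('outer +',50,100,12,29),('wall end +',162,174,5,33),('loose back top',-90,-40,29,36)):
        k=(abs(X)<16)&(Z>zl)&(Z<zh)&(Y>a)&(Y<b)
        if k.any(): print(nm,k.sum(),np.round(np.percentile(Y[k],[1,50,99]),1))
    o=ctrl.get_obs(); print(o['tool_pos'],o['clock']); return s
E
python3 -c "
from h import *
s=fit(); save(s,'g6.png',(205,190,325,280),6)"
```

```text
side counts/2mm from -80: [ 0  0  0  0  0  0  0  0  0  0  4 11 11 10  8 12  9 12 12 10 10 12 11  1
  0  0  0  1  1  3  9  9  6  4  9  7  0  0  0  0  0  6 14 11 11 12 15 12
 14 12 15 12 14 13  9 18 12 13 14 15 16 12 11 21 13 15 16 10 17 15 14 15
 18 18 25  5  0  0  0  0]
outer + 86 [67.1 69.2 70.1]
wall end + 188 [167.1 168.3 169.3]
loose back top 99 [-58.8 -48.9 -40.3]
[0.5332805  0.09873953 0.13141182] 35.675
```

View pics/g6.png

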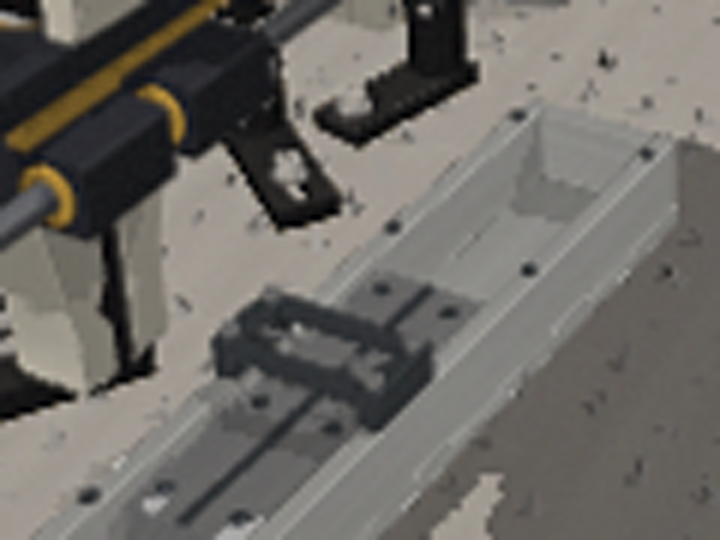

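The picture shows the joint not yet at the needles. The side depth gives an outer end of about +69 and a back end of about -59, total 128, so the pair is closed and some 5 mm from the index. Going back down to push about 4 mm more.

```bash
python3 drive.py '[[0,0.002,0.05,0,0],[0,0.002,0.08,0,0],[0,0.002,0.09,0,0],[0,0.002,0.0945,0,0],[0,0.002,0.0945,0,0]]'|grep tool; python3 -c "
from h import *
o=ctrl.get_obs(); t=o['tool_pos'][:2]-CH; print(t@CX,t@CY)"
```

```text
tool_pos: [0.5331, 0.1008, 0.0341]
0.0009416640592768647 0.09174867580583512
```

```bash
python3 drive.py '[[0,-0.002,-0.0025,0,0],[0,-0.005,-0.0025,0,0],[0,-0.007,-0.0025,0,0],[0,-0.0085,-0.0025,0,0],[0,-0.010,-0.0025,0,0],[0,-0.011,-0.0025,0,0],[0,-0.0115,-0.0025,0,0],[0,-0.0115,-0.0025,0,0]]'; python3 -c "
from h import *
o=ctrl.get_obs(); t=o['tool_pos'][:2]-CH; print(t@CX,t@CY)"
python3 drive.py '[[0,0.003,0,0,0],[0,0.005,-0.04,0,0],[0,0.005,-0.08,0,0],[0,0.01,-0.1,0,0],[0,0.06,-0.1,0,0],[0,0.12,-0.1,0,0],[0,0.18,-0.1,0,0],[0,0.24,-0.1,0,0]]'|grep tool;  python3 drive.py '[[0,0.05,0,0,0],[0,0.1,0,0,0]]'|grep tool;python3 -c "
from h import *
fit(); s=fit('top'); save(s,'g7.png',(200,165,270,215),10)"
```

```text
clock: 37.3
tool_pos: [0.532, 0.09, 0.0362]
orientation: [179.9, 0.1, 172.6]
force: [0.8, 5.4, 1.1]
opening: 0.0004
gripper_force: 2.7
0.001311664809522252 0.08091909131844312
tool_pos: [0.5619, 0.3282, 0.1354]
tool_pos: [0.5748, 0.4272, 0.135]
side counts/2mm from -80: [ 0  0  0  0  0  0  0  0  4  7 14  8  9  9 14  9 13 13  8 11 10 10 14  1
  0  0  0  0  1  6  9 10  4  4  8  7  1  0  0  0  0  7 15 12 10 12 13 11
 15 15 13 12 11 16 11 17 13 17  7 18 17  9 14 20 12 13 12 16 14 16 13 18
 29  7  0  0  0  0  0  0]
outer + 90 [63.8 65.3 66.5]
wall end + 192 [167.1 168.3 169.5]
loose back top 119 [-62.7 -51.  -40.5]
[0.57559331 0.43273486 0.13451047] 38.6
top counts/2mm from -80: [ 0  0  0  0  0  0  0  0 10 12 16 14 11 15 13 15 13 16 12 13 13 13 16 14
 14 16 11 14 15 13 14 15 15  8  0  0  0 13 14 14 14  7 14 15 14 11  0  0
  0  7 13 15 13 15 15 11 14 15 12 13 16 14 15 12 14 15 14 15 13 16 12 14
  6  0  0  0  0  0  0  0]
outer + 3 [65.3 76.2 85.8]
wall end + 2 [162.3 163.2 164.2]
loose back top 159 [-62.9 -51.5 -40.6]
[0.57496103 0.42997008 0.13409964] 38.65
```

View pics/g7.png

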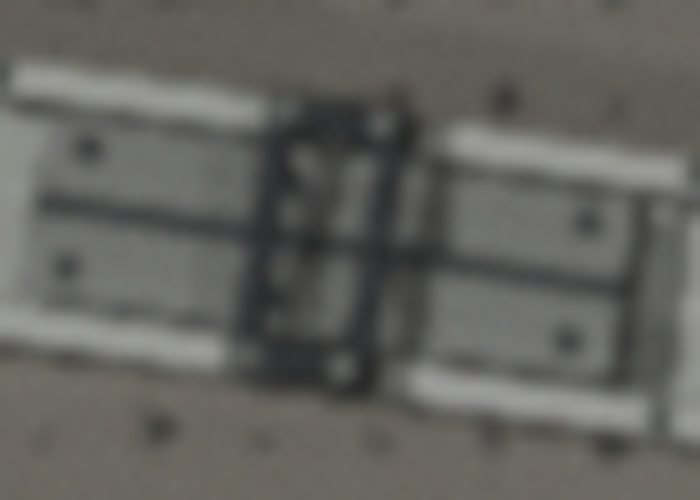

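The picture shows the pair spanning x of about 40 to 635 in the crop, with the bridge at 255 to 395 and the joint inside the window just left of centre. I'll refine the joint offset against the bridge and channel in both views.

```bash
cat > m.py <<'E'
from h import *
def edge(Y,m,xs,X,sgn):
    r=[]
    for a in xs:
        k=m&(abs(X-a)<1.0)
        if k.sum()>0: r.append((Y[k]*sgn).max()*sgn)
    return r
for n in('top','side'):
    R=[]
    for i in range(4):
        s=snap(n); w=cloud(s).reshape(-1,3); c=w[:,:2]-CH; X=c@CX*1e3; Y=c@CY*1e3; Z=w[:,2]*1e3
        def e(lo,hi,ya,yb,xs,sgn):
            return np.mean(edge(Y,(Z>lo)&(Z<hi)&(Y>ya)&(Y<yb),xs,X,sgn))
        bx=range(-15,16,2); wx=list(range(-28,29,2))
        R.append([e(29,36,40,80,bx,1),e(29,36,-80,-40,bx,-1),e(47.5,56,5,25,wx,1),e(47.5,56,-25,-5,wx,-1),e(34,39,150,180,wx,1),e(34,39,-180,-150,wx,-1)])
    p=np.nanmean(R,0); print(n,np.round(p,2),'pair mid',(p[0]+p[1])/2,'len',p[0]-p[1],'bridge mid',(p[2]+p[3])/2,p[2]-p[3],'chan mid',(p[4]+p[5])/2,p[4]-p[5])
E
python3 m.py
```

```text
top [  63.8   -61.96   13.67  -14.33  166.03 -166.44] pair mid 0.9229262911337237 len 125.7586967980165 bridge mid -0.32840775565639646 27.998790313126456 chan mid -0.20183595867713677 332.47327404607177
side [  65.49  -60.32   15.21  -12.02  168.29 -164.35] pair mid 2.586508960387576 len 125.81624917559142 bridge mid 1.598554415692366 27.2296319822781 chan mid 1.968596786853567 332.64159761072324
```

Both views agree on about +1.0 mm left (top +1.2, side +0.8). The last contact was at tool y = 80.92, so I'll tap to 79.9.

```bash
python3 drive.py '[[0,-0.06,0,0,0],[0,-0.12,0,0,0],[0,-0.18,0,0,0],[0,-0.24,0,0,0],[0,-0.3,0,0,0],[0,-0.335,0,0,0],[0,-0.335,0,0,0],[0,-0.335,0,0,0]]'|grep tool; python3 -c "
from h import *
x,y=ch(0.0005,.088); go(x,y,.0365,82.6-270)"
```

```text
tool_pos: [0.532, 0.0939, 0.1363]
delta [0.0004 0.0031 0.0998] turn -0.13 rows>= 1.6
```

```bash
python3 drive.py '[[0.0004,0.0045,0,0,0],[0.0004,0.0045,0.05,0,0],[0.0004,0.0045,0.085,0,0],[0.0004,0.0045,0.0995,0,0],[0.0004,0.0045,0.0995,0,0]]'|grep tool; python3 -c "
from h import *
x,y=ch(0.0005,.0799); go(x,y,.0365,82.6-270)"
```

```text
tool_pos: [0.5319, 0.0992, 0.0359]
delta [-0.0005 -0.0101 -0.0006] turn -0.01 rows>= 0.2
```

```bash
python3 drive.py '[[0,-0.002,-0.0006,0,0],[0,-0.005,-0.0006,0,0],[0,-0.007,-0.0006,0,0],[0,-0.008,-0.0006,0,0],[0,-0.009,-0.0006,0,0],[0,-0.009,-0.0006,0,0]]'|grep -E 'tool|^force'; python3 -c "
from h import *
x,y=ch(0.0005,.0799); go(x,y,.0365,82.6-270)"
```

```text
tool_pos: [0.531, 0.09, 0.0371]
force: [-0.7, 3.4, 1.8]
delta [-0.0002 -0.0009  0.0006] turn -0.07 rows>= 0.0
```

```bash
python3 drive.py '[[0,-0.0005,0,0,0],[0,-0.001,0,0,0],[0,-0.001,0,0,0]]'|grep -E 'tool|^force'; python3 -c "
from h import *
x,y=ch(0.0005,.0799); go(x,y,.0365,82.6-270)"
```

```text
tool_pos: [0.5313, 0.0895, 0.0371]
force: [0.4, 3.4, 2.0]
delta [ 0.0001 -0.0005  0.0006] turn -0.05 rows>= 0.0
```

```bash
python3 drive.py '[[0,-0.0005,0,0,0],[0,-0.0005,0,0,0]]'|grep -E 'tool|^force'; python3 -c "
from h import *
x,y=ch(0.0005,.0799); go(x,y,.0365,82.6-270)"
python3 drive.py '[[0,0.003,0,0,0],[0,0.005,-0.04,0,0],[0,0.005,-0.08,0,0],[0,0.01,-0.1,0,0],[0,0.06,-0.1,0,0],[0,0.12,-0.1,0,0],[0,0.18,-0.1,0,0],[0,0.24,-0.1,0,0]]'|grep tool;  python3 drive.py '[[0,0.05,0,0,0],[0,0.1,0,0,0]]'|grep tool;python3 m.py; python3 -c "
from h import *
s=snap('side'); save(s,'g8.png',(225,220,305,280),10); print(ctrl.get_obs()['clock'])"
```

```text
tool_pos: [0.5314, 0.0891, 0.0372]
force: [0.2, 4.5, 1.1]
delta [ 0.0003 -0.0001  0.0007] turn -0.05 rows>= 0.0
tool_pos: [0.5615, 0.3275, 0.1366]
tool_pos: [0.5744, 0.4266, 0.1362]
top [  63.18  -62.88   13.7   -14.22  165.82 -166.53] pair mid 0.1500091395999874 len 126.05432035487452 bridge mid -0.25507638305391467 27.91994637990973 chan mid -0.3512067307012501 332.3508855023527
side [  64.85  -61.05   15.14  -12.18  168.11 -164.38] pair mid 1.9021203179823196 len 125.89493980629757 bridge mid 1.4804300006320732 27.32874781474375 chan mid 1.8640316378676403 332.488936133739
43.75
```

View pics/g8.png

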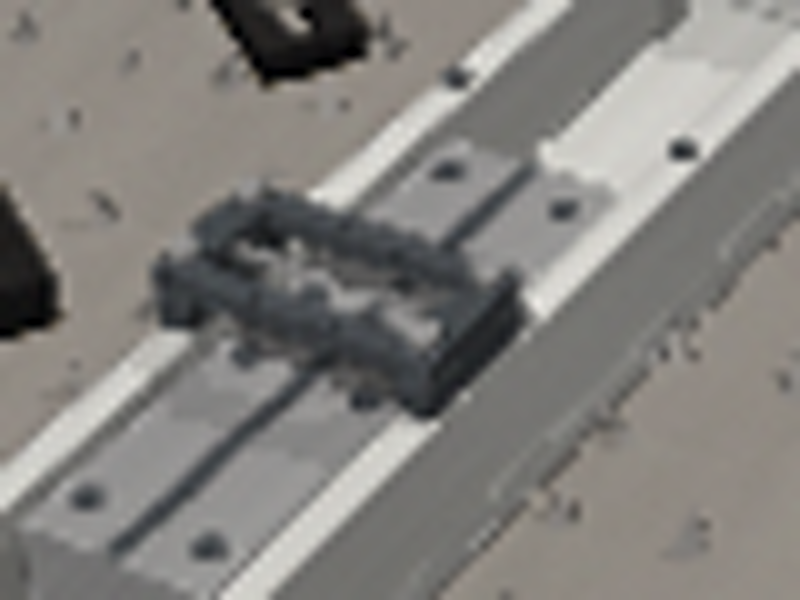

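The picture shows the pair under the bridge with the joint in the window. Both views say about +0.35 mm is left, so one more small tap to tool y of about 79.65.

```bash
python3 drive.py '[[0,-0.06,0,0,0],[0,-0.12,0,0,0],[0,-0.18,0,0,0],[0,-0.24,0,0,0],[0,-0.3,0,0,0],[0,-0.3305,0,0,0],[0,-0.3305,0,0,0],[0,-0.3305,0,0,0]]'|grep tool; python3 -c "
from h import *
x,y=ch(0.0005,.091); go(x,y,.037,82.6-270)"
```

```text
tool_pos: [0.532, 0.0973, 0.1374]
delta [-1.000e-04  2.800e-03  1.004e-01] turn -0.13 rows>= 1.6
```

```bash
python3 drive.py '[[0,0.0028,0,0,0],[0,0.0028,0.05,0,0],[0,0.0028,0.085,0,0],[0,0.0028,0.1,0,0],[0,0.0028,0.1,0,0],[0,0.0028,0.1,0,0]]'|grep tool; python3 -c "
from h import *
x,y=ch(0.0005,.07965); go(x,y,.037,82.6-270)"
```

```text
tool_pos: [0.533, 0.1011, 0.038]
delta [ 0.0004 -0.0124  0.001 ] turn -0.04 rows>= 0.2
```

```bash
python3 drive.py '[[0,-0.003,0.001,0,0],[0,-0.006,0.001,0,0],[0,-0.009,0.001,0,0],[0,-0.0105,0.001,0,0],[0,-0.0112,0.001,0,0],[0,-0.0112,0.001,0,0]]'|grep -E 'tool|^force'; python3 -c "
from h import *
x,y=ch(0.0005,.07965); go(x,y,.037,82.6-270)"
```

```text
tool_pos: [0.5308, 0.0895, 0.036]
force: [-0.8, 2.0, 0.8]
delta [-0.0003 -0.0007 -0.001 ] turn -0.07 rows>= 0.0
```

```bash
python3 drive.py '[[0,-0.0005,0,0,0],[0,-0.0009,0,0,0],[0,-0.0009,0,0,0]]'|grep -E 'tool|^force'; python3 -c "
from h import *
x,y=ch(0.0005,.07965); go(x,y,.037,82.6-270)"
```

```text
tool_pos: [0.531, 0.0889, 0.036]
force: [0.9, 5.8, 1.3]
delta [-0.    -0.    -0.001] turn -0.06 rows>= 0.0
```

```bash
python3 drive.py '[[0,0.003,0,0,0],[0,0.005,-0.04,0,0],[0,0.005,-0.08,0,0],[0,0.01,-0.1,0,0],[0,0.06,-0.1,0,0],[0,0.12,-0.1,0,0],[0,0.18,-0.1,0,0],[0,0.24,-0.1,0,0]]'|grep tool;  python3 drive.py '[[0,0.05,0,0,0],[0,0.1,0,0,0],[0,0.1,0,0,0]]'|grep tool;python3 m.py
python3 - <<'E'
from h import *
w=cloud(snap('top')).reshape(-1,3)
for c,lo,hi in(((.587,-.294),.012,.025),((.38,-.223),.03,.06)):
    m=(abs(w[:,0]-c[0])<.035)&(abs(w[:,1]-c[1])<.035)&(w[:,2]>lo)&(w[:,2]<hi); print(cv2.minAreaRect((w[m,:2]*1000).astype(np.float32))[0])
print(ctrl.get_obs()['clock'])
E
```

```text
tool_pos: [0.5615, 0.3274, 0.1356]
tool_pos: [0.5744, 0.428, 0.1342]
top [  62.43  -63.26   13.67  -14.31  165.96 -166.58] pair mid -0.41506847334314045 len 125.68477409863002 bridge mid -0.3156500879045172 27.9789986540133 chan mid -0.3110343340848942 332.5420971375634
side [  64.3   -61.53   14.94  -12.08  168.13 -164.39] pair mid 1.386646393527304 len 125.83319261316385 bridge mid 1.4321637493347552 27.01631916151156 chan mid 1.8704945406653053 332.52511379928836
(587.0621948242188, -294.3935241699219)
(379.70794677734375, -223.16555786132812)
48.45
```

The joint is within about 0.1–0.2 mm of the bridge middle, and the pair length has stayed the same, so it's closed. The bystanders haven't moved and the arm is clear.

```bash
python3 -c "
from plant import ctrl
print(ctrl.close_job())"
```

```text
the job is handed in; nothing more can be done
None
```

Handed in at about 48.5 s: the joint measures closed and about 0.1–0.2 mm from the index, optic box and post holder unmoved, after one extra cradle reseat in which my first, too-low grip pressed the fingertips on the table (about 35 N) and tipped the block in the gripper (about 38 N).

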